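# Cycle three drawer slides and reject the one that jams

### The job

One of the three drawer slides in the jig jams part-way. Pull every blue tab out towards you as far as it will go and leave it there; then lift the slide that stopped short out of the jig and set it down flat inside the red tray, without dropping it. Only then push the other two tabs fully home, leaving those slides seated in the jig, and do not strike the lamp or disturb the other things on the bench.

Things in the scene. Friction and masses are not known exactly. Their poses are not given: they have to be found in the camera images.
- jig: white check board 205 x 310 x 10 mm lying on the bench, fixed; origin at the centre of its underside, x along the slides (away from the robot at yaw 0), z up. Three shallow nests with 12 mm wooden ribs, 95 mm apart along its y, hold the slide units.
- lamp: low work light fixed over the back of the jig, same origin and axes as the jig: an aluminium bar spanning x 68 to 128 mm, y +-200 mm, 161 to 195 mm above the bench, on posts at y +-188 mm. It overhangs just behind the home tabs (jig x 50 mm): a gripper pointing straight down there strikes it; one tilted 25 to 45 deg, fingers pointing down and away from the robot, passes in front.
- tray: red reject tray, fixed, open on top, outside 220 (x) x 120 (y) x 30 mm, walls and floor 5 mm; origin at the centre of its underside. It stands to the left or right of the jig.
- unit_a: left (+y) slide unit of the three, loose in its nest: closed grey housing 170 (x) x 44 (y) x 30 mm high, 0.55 kg in all, origin at the centre of its underside, x along its travel and the same way as the jig's x. The three look alike. It can be lifted by its tab or its housing.
- slide_a (a joint): travel of the left (+y) unit's blue tab, m: 0 = home (tab at unit x = +50 mm), 0.100 = fully pulled out towards the robot (unit -x; tab at unit x = -50 mm). About 2.5 N of friction, no spring. Exactly one unit of the three, a different one each time, jams and stops hard about half way (near 0.05).
- tab_a (a point): grasp point on the left (+y) unit's blue upright tab, which is 14 mm thick (unit y), 24 mm deep (unit x), rising from the housing top (30 mm) to 87 mm above the unit's underside; this point is 65 mm above the underside, centred in x and y. It moves with the tab.
- nest_a (a point): where the origin of the left (+y) unit belongs: centre of its nest's floor, 10 mm above the bench.
- unit_b: middle slide unit of the three, loose in its nest: closed grey housing 170 (x) x 44 (y) x 30 mm high, 0.55 kg in all, origin at the centre of its underside, x along its travel and the same way as the jig's x. The three look alike. It can be lifted by its tab or its housing.
- slide_b (a joint): travel of the middle unit's blue tab, m: 0 = home (tab at unit x = +50 mm), 0.100 = fully pulled out towards the robot (unit -x; tab at unit x = -50 mm). About 2.5 N of friction, no spring. Exactly one unit of the three, a different one each time, jams and stops hard about half way (near 0.05).
- tab_b (a point): grasp point on the middle unit's blue upright tab, which is 14 mm thick (unit y), 24 mm deep (unit x), rising from the housing top (30 mm) to 87 mm above the unit's underside; this point is 65 mm above the underside, centred in x and y. It moves with the tab.
- nest_b (a point): where the origin of the middle unit belongs: centre of its nest's floor, 10 mm above the bench.
- unit_c: right (-y) slide unit of the three, loose in its nest: closed grey housing 170 (x) x 44 (y) x 30 mm high, 0.55 kg in all, origin at the centre of its underside, x along its travel and the same way as the jig's x. The three look alike. It can be lifted by its tab or its housing.
- slide_c (a joint): travel of the right (-y) unit's blue tab, m: 0 = home (tab at unit x = +50 mm), 0.100 = fully pulled out towards the robot (unit -x; tab at unit x = -50 mm). About 2.5 N of friction, no spring. Exactly one unit of the three, a different one each time, jams and stops hard about half way (near 0.05).
- tab_c (a point): grasp point on the right (-y) unit's blue upright tab, which is 14 mm thick (unit y), 24 mm deep (unit x), rising from the housing top (30 mm) to 87 mm above the unit's underside; this point is 65 mm above the underside, centred in x and y. It moves with the tab.
- nest_c (a point): where the origin of the right (-y) unit belongs: centre of its nest's floor, 10 mm above the bench.
- disc_bin: grey bin of sanding discs 180 x 130 x 45 mm, fixed, on the side of the jig opposite the tray; origin at its underside's centre. Not for rejects.
- bottle: blue bottle, 66 mm diameter, 190 mm tall, bystander; origin at its underside's centre.
- sanding_block: cork-soled sanding block 120 x 68 x 40 mm, bystander; origin at its underside's centre.
There are look-alikes about, which are no part of the job. Leave any green look-alike of the unit_c alone.

How it is judged:
By the outcome, as a careful person would: the job done as asked, in the order asked, and still so for the second after the job is handed in, with the robot touching nothing.
It also fails if it takes over 72 s, if anything falls off the work surface, if the arm or the gripper's body presses on something with over 40 N, if the wrist force passes 120 N, or if a joint passes its speed limit or range.

### The arm

A 6-joint arm with a two-finger parallel gripper is mounted at the origin on the work surface. World frame = base frame: x ahead of the robot, y to its left, z up, the work surface at z = 0. Lengths are in m, angles in degrees, forces in N, time in s.
With the tool pointing down it reaches from about 0.35 to 0.875 m from the base axis. Payload 4.2 kg.
Tool frame: the origin (TCP) lies on the front face of the gripper's body, between the roots of the fingers; the fingertips stand 70 mm ahead of it and the grasp point (between the pads) lies 51 mm ahead of it (r.nose_length is the distance from the TCP to the fingertips, in m); z points along the fingers, y is the direction in which the jaws open and shut (so a half turn about z gives the same grasp; the last joint's range is limited). The gripper opens to 87 mm and grips with 3 to 60 N. Pads are 19 mm wide; open, the fingers measure 117 mm over their backs; the gripper's body (75 mm by 190 mm) begins 51 mm behind the grasp point.
Start: joints at [-57.147, 22.042, 0.453, 0, -68.411, -14.817], TCP at [0.194, -0.594, 0.292] pointing down, gripper open.
Joint ranges: [-179.83, 179.83], [-69.29, 118.12], [-61.27, 80.66], [-181.25, 117.63], [-171.15, -9.14], [-177.46, 177.46]. Speed limits (degrees/s): [159.86, 159.86, 180, 180, 180, 180].

### API

Orientations are given as a 3x3 rotation matrix whose columns are the frame's x, y, z axes.
In Python, from station import telemetry, capture, order, r gives the robot as it stands.
- The arm moves only by the tool drive_tool, never from a script. Its argument "series" is a list of rows, each a list of 4 numbers: the shift along the tool's x, y, z as a fraction of full scale, then the turn about the tool's z as a fraction of full scale. In form: [[dx, dy, dz, turn], ...]. A call has 1 to 10 rows; each row is the pose to reach, as a shift and turn from the pose commanded when the call began, along the tool's axes at that moment; what a row does not reach only later rows make up. Full scale, the value 1, is 0.12 m for a shift and 2 rad for a turn. A row lasts 1/8 s, in which the tool goes at most 62.5 mm and 10.7 degrees, less where a joint would pass 70% of its speed; a pose out of reach is approached as far as the arm can. A call with a number of a shift or a turn outside -1 to 1 is refused whole. A call with a gripper value outside its range is refused whole. "fingers" is the finger opening in mm, from 0 to 87, set as the call begins (left out, the last holds). The fingers move at their own pace and stop on an object; the grip force is fixed at half the most. Time passes only in rows, so rows that repeat a pose let the fingers close. It gives the time, the measured TCP pose, the force and the opening at its end, in the units of the state.
- telemetry.sense(): the state, without advancing time (a new reading comes with each control period).
- capture(name): name is "scene" or "top" or "wrist"; returns a dict with "color" (480x640x3 uint8, blue, green, red), "fx", "fy", "cx", "cy" (pixels), "eye" and "attitude" of the camera in the world; the wrist camera has in their place "mount" (4x4, takes a point from camera to tool coordinates, whose origin is the TCP and whose axes are the flange's). Camera axes: x right, y up, looking along -z (the intrinsics and any distortion apply to the point x, -y, -z); pixel columns grow to the right and rows downward; lengths in m; the calibration is good to about 2 mm. A picture is of the moment at which its call begins: read the wrist's pose just before it. There is no depth.
- order.finish_job(): hands the job in, once; it reports no verdict.
The state is a dict: "time_s": time; "joints": joint angles; "joint_velocities": joint speeds; "effort": joint torques, N m; "tcp_pos": TCP position; "ee_rot": TCP orientation; "wrist_force": force on the tool from outside, world axes, zero at the start; "moment": the same for the moment, N m; "gripper_width": opening from 0.0 (shut) to 1.0 (fully open).
Only numpy, scipy, OpenCV 4.12 (cv2) and the standard library are available. Lean on these libraries where they do the work, as an engineer would, in place of code of your own. Each camera call takes 0.05 s, during which the arm holds its last target. There are 200 camera calls.

## Working session

There is one attempt and no reset: what is moved stays moved. The work goes in short steps, Python scripts to look and compute and a tool call to move; the robot and the scene stay as the last step left them, time stands still between calls to the robot, and variables do not carry over. Pictures are saved under pics/ and viewed, about 8 in all and at most 12, crops included, and the job is handed in when it is done.

Besides the shell and the picture viewer there is one more tool, called after "Request:" by a JSON object that holds its "api" and its "payload". drive_tool: Moves the arm, as the interface text tells. Shift numbers are shares of 0.12 m and turn numbers shares of 2 rad, none past 1 either way. Its arguments: {"type":"object","properties":{"series":{"type":"array","items":{"type":"array","items":{"type":"number","minimum":-1,"maximum":1}}},"fingers":{"type":"number"}},"required":["series"]}

```bash
ls; mkdir -p pics
python3 - <<'E'
from station import telemetry, capture, order, r
import cv2, numpy as np
s=telemetry.sense(); print({k:np.round(v,3).tolist() for k,v in s.items()}); print([a for a in dir(r) if a[0]!='_'])
for n in("scene","top"):
    c=capture(n); cv2.imwrite(f"pics/{n}0.png",c["color"]); print(n,{k:np.round(v,4).tolist() for k,v in c.items() if k!="color"})
c=capture("wrist");print({k:np.round(v,4).tolist() for k,v in c.items() if k!="color"})
E
```

```text
pics
{'time_s': 0.0, 'joints': [-57.146, 22.089, 0.38, -0.03, -68.409, -14.815], 'joint_velocities': [-0.115, -0.005, -0.113, -0.098, -0.064, 0.108], 'effort': [-0.001, -39.067, 18.74, 4.22, 0.011, -0.0], 'tcp_pos': [0.193, -0.594, 0.291], 'ee_rot': [[-0.951, -0.309, -0.001], [-0.309, 0.951, 0.002], [0.0, 0.002, -1.0]], 'wrist_force': [0.343, -0.066, 0.547], 'moment': [0.046, -0.021, 0.0], 'gripper_width': 1.001}
['PlanningError', 'nose_length']
scene {'fx': 500.9151, 'fy': 500.9151, 'cx': 315.6787, 'cy': 246.2605, 'eye': [1.0371, 0.1364, 1.1349], 'attitude': [[-0.4617, -0.7948, 0.3939], [0.887, -0.411, 0.2103], [-0.0052, 0.4465, 0.8948]]}
top {'fx': 594.0563, 'fy': 594.0563, 'cx': 314.1265, 'cy': 240.259, 'eye': [0.3616, -0.1105, 1.2641], 'attitude': [[0.0155, 0.9829, -0.1836], [-0.9996, 0.0109, -0.0262], [-0.0237, 0.1839, 0.9827]]}
{'fx': 424.9129, 'fy': 424.9129, 'cx': 324.0085, 'cy': 235.7317, 'mount': [[-0.0005, 0.9526, 0.3042, 0.0848], [1.0, 0.0006, -0.0002, 0.0006], [-0.0004, 0.3042, -0.9526, -0.093], [0.0, 0.0, 0.0, 1.0]]}
```

View pics/top0.png

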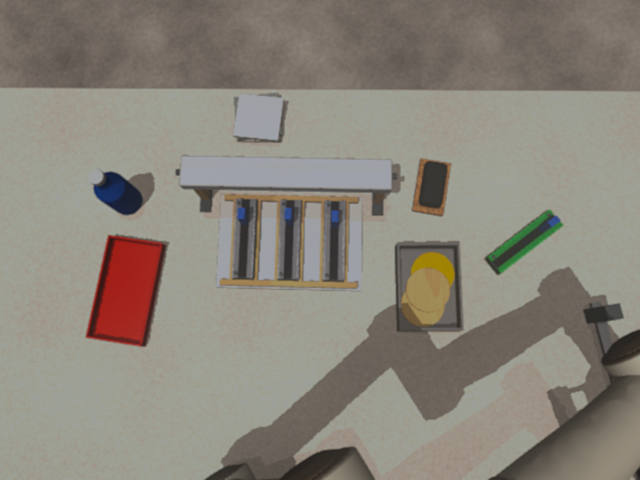

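View pics/scene0.png

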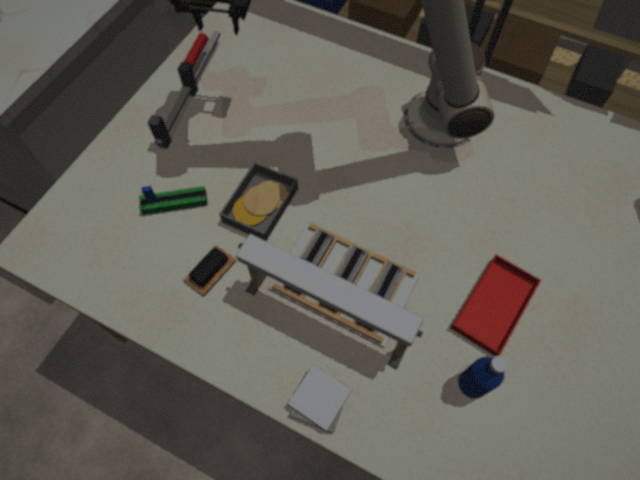

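The top view shows the jig centred at about (290,243), with blue tabs at (242,213), (288,212) and (335,215). The red tray is on the left at (126,290), the disc bin at (430,286), and the green look-alike at (525,242), which I'll leave alone. The move interface can't tilt the tool, so I need an exact clearance to the lamp and the play in the nests.

```bash
cat > h.py <<'E'
import numpy as np, cv2
from station import telemetry, capture, order, r
def cam(n):
    s=telemetry.sense(); c=capture(n)
    if n=="wrist":
        M=np.array(c["mount"]);R=np.array(s["ee_rot"]);p=np.array(s["tcp_pos"])
        c["attitude"]=R@M[:3,:3]; c["eye"]=p+R@M[:3,3]
    return c
def ray(c,u,v,z):
    d=np.array(c["attitude"])@[(u-c["cx"])/c["fx"],-(v-c["cy"])/c["fy"],-1.]
    e=np.array(c["eye"]); return e+d*(z-e[2])/d[2]
def proj(c,p):
    q=np.array(c["attitude"]).T@(np.array(p)-c["eye"])
    return c["cx"]+c["fx"]*q[0]/-q[2], c["cy"]-c["fy"]*q[1]/-q[2]
E
python3 - <<'E'
from h import *
c=cam("top");im=c["color"];h=cv2.cvtColor(im,cv2.COLOR_BGR2HSV)
b=cv2.inRange(h,(105,150,60),(125,255,255));n,l,st,ce=cv2.connectedComponentsWithStats(b)
for i in range(1,n):
    if st[i,4]>12: print("blue",st[i],ce[i].round(1),ray(c,*ce[i],0.097).round(4))
rd=cv2.inRange(h,(0,150,60),(8,255,255))|cv2.inRange(h,(172,150,60),(180,255,255))
k=max(cv2.findContours(rd,0,1)[0],key=cv2.contourArea);R=cv2.minAreaRect(k);print(R)
bx=cv2.boxPoints(R);print([ray(c,*p,0.03)[:2].round(4).tolist() for p in bx], ray(c,*R[0],0.015).round(4))
cr=cv2.resize(im[140:300,165:400],None,fx=3.3,fy=3.3,interpolation=2)
cv2.imwrite("pics/crop1.png",cr)
E
```

```text
blue [ 95 173  30  31 537] [111.3 189.4] [0.6811 0.338  0.097 ]
blue [238 208   7  11  64] [240.9 212.9] [0.6343 0.0696 0.097 ]
blue [285 208   7  11  64] [287.6 213.2] [ 0.6347 -0.0249  0.097 ]
blue [332 211   6  11  63] [334.4 215.8] [ 0.6301 -0.1194  0.097 ]
blue [549 217  10   9  56] [553.5 221. ] [ 0.6239 -0.5558  0.097 ]
((124.82672119140625, 289.8970947265625), (56.63374328613281, 107.27696990966797), 12.26477336883545)
[[0.3847, 0.3922], [0.6064, 0.3622], [0.5816, 0.2415], [0.3619, 0.2751]] [0.4833 0.323  0.015 ]
```

View pics/crop1.png

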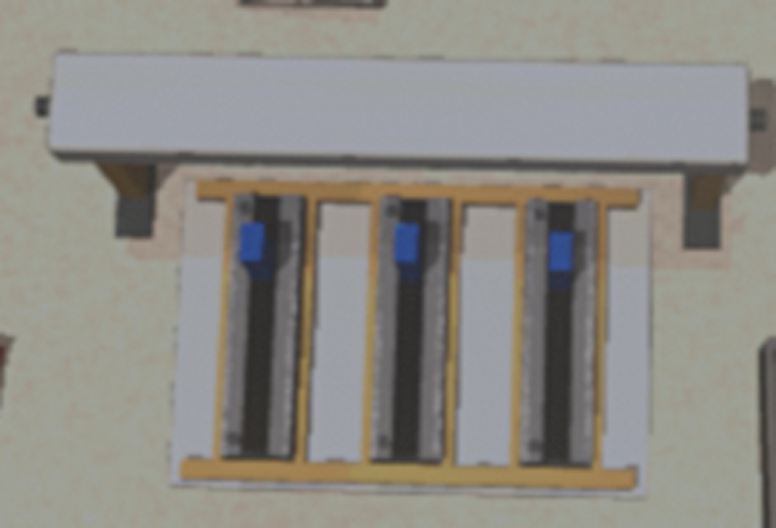

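The tabs sit at world y of about 0.07, −0.025 and −0.12, which is the 95 mm spacing given. They're at x of about 0.633 and the jig yaw is about −1.5°. A vertical gripper at a home tab leaves roughly zero pad overlap. I'll use empty space to see how the controller treats a pose out of reach, and whether it tilts.

Request:
{"api": "drive_tool", "payload": {"series": [[0,-0.5,0,0],[0,-1,0,0],[0,-1,0,0],[0,-1,0,0]]}}

```text
time_s: 0.7
tcp_pos: [0.2305, -0.7081, 0.291]
ee_rot: [[-0.951, -0.309, -0.001], [-0.309, 0.951, 0.002], [0.0, 0.002, -1.0]]
wrist_force: [-0.1, 0.2, 0.2]
gripper_width: 0.994
```

Request:
{"api": "drive_tool", "payload": {"series": [[0,-0.5,0,0],[0,-1,0,0],[0,-1,0,0],[0,-1,0,0]]}}

```text
time_s: 1.2
tcp_pos: [0.2676, -0.8217, 0.2925]
ee_rot: [[-0.951, -0.31, -0.001], [-0.31, 0.951, 0.001], [0.001, 0.001, -1.0]]
wrist_force: [-0.5, -0.0, 1.5]
gripper_width: 0.996
```

Request:
{"api": "drive_tool", "payload": {"series": [[0,-0.5,0,0],[0,-1,0,0],[0,-1,0,0],[0,-1,0,0]]}}

```text
time_s: 1.7
tcp_pos: [0.2912, -0.8938, 0.2815]
ee_rot: [[-0.951, -0.309, 0.011], [-0.31, 0.95, -0.04], [0.002, -0.042, -0.999]]
wrist_force: [-0.6, -0.1, 1.2]
gripper_width: 1.002
```

Run:
```python
from h import *
s=telemetry.sense(); print({k:np.round(v,3).tolist() for k,v in s.items()})
c=cam("scene"); u,v=proj(c,s["tcp_pos"]); print(u,v); cv2.imwrite("pics/s1.png",c["color"])
```

```text
{'time_s': 1.7, 'joints': [-62.034, 64.754, 80.591, 0.542, -103.496, -9.796], 'joint_velocities': [-0.015, -3.796, 4.831, 1.101, -0.753, -0.031], 'effort': [-0.016, -62.024, 17.059, 3.808, 0.145, 0.006], 'tcp_pos': [0.291, -0.894, 0.282], 'ee_rot': [[-0.951, -0.309, 0.011], [-0.31, 0.95, -0.04], [0.002, -0.042, -0.999]], 'wrist_force': [-0.575, -0.133, 1.168], 'moment': [0.048, -0.008, 0.04], 'gripper_width': 1.002}
93.54175247628282 -3.4969454078198794
```

At the reach limit the tool does tilt outward, by about 2.4°. I'll push further to see whether the tilt grows and stays.

Request:
{"api": "drive_tool", "payload": {"series": [[0,-0.5,0,0],[0,-1,0,0],[0,-1,0,0],[0,-1,0,0]]}}

```text
time_s: 2.25
tcp_pos: [0.2981, -0.9144, 0.2505]
ee_rot: [[-0.951, -0.309, 0.022], [-0.309, 0.947, -0.081], [0.004, -0.084, -0.996]]
wrist_force: [-0.0, 0.1, 0.5]
gripper_width: 1.004
```

Request:
{"api": "drive_tool", "payload": {"series": [[0,0,0,0]]}}

```text
time_s: 2.38
tcp_pos: [0.2981, -0.9145, 0.2495]
ee_rot: [[-0.951, -0.309, 0.022], [-0.309, 0.948, -0.08], [0.004, -0.083, -0.997]]
wrist_force: [0.1, 0.3, 0.5]
gripper_width: 1.001
```

Request:
{"api": "drive_tool", "payload": {"series": [[0,0.5,0,0],[0,0.5,0,0]]}}

```text
time_s: 2.62
tcp_pos: [0.2808, -0.8599, 0.2424]
ee_rot: [[-0.951, -0.309, 0.021], [-0.31, 0.947, -0.081], [0.005, -0.083, -0.997]]
wrist_force: [0.6, -1.0, 1.2]
gripper_width: 0.998
```

The tilt persists and builds up from call to call, because each call starts from the pose actually commanded. So I can build the roughly 30° tilt by pushing against the reach limit straight ahead of the robot, high above everything. First I'll swing over to that side.

Request:
{"api": "drive_tool", "payload": {"series": [[-0.4,0.34,-0.2,0],[-0.8,0.69,-0.3,0],[-1,0.86,-0.4,0]]}}

```text
time_s: 3.0
tcp_pos: [0.3633, -0.7189, 0.2858]
ee_rot: [[-0.95, -0.31, 0.023], [-0.311, 0.947, -0.082], [0.003, -0.085, -0.996]]
wrist_force: [-0.2, 0.4, 0.1]
gripper_width: 1.0
```

Request:
{"api": "drive_tool", "payload": {"series": [[-0.4,0.34,-0.2,0],[-0.8,0.69,-0.3,0],[-1,0.86,-0.4,0]]}}

```text
time_s: 3.38
tcp_pos: [0.4447, -0.5801, 0.3241]
ee_rot: [[-0.95, -0.31, 0.024], [-0.311, 0.947, -0.081], [0.003, -0.085, -0.996]]
wrist_force: [0.8, -0.2, 0.7]
gripper_width: 1.0
```

Request:
{"api": "drive_tool", "payload": {"series": [[-0.4,0.4,-0.1,0],[-0.7,0.8,-0.1,0],[-0.8,1,-0.2,0]]}}

```text
time_s: 3.75
tcp_pos: [0.4981, -0.4342, 0.3362]
ee_rot: [[-0.95, -0.311, 0.022], [-0.312, 0.947, -0.079], [0.003, -0.082, -0.997]]
wrist_force: [0.0, -1.3, -0.2]
gripper_width: 1.0
```

Request:
{"api": "drive_tool", "payload": {"series": [[-0.3,0.4,-0.1,0.05],[-0.5,0.8,-0.1,0.12],[-0.6,1,-0.2,0.157]]}}

```text
time_s: 4.12
tcp_pos: [0.5281, -0.2966, 0.3501]
ee_rot: [[-1.0, 0.001, 0.022], [-0.001, 0.997, -0.079], [-0.022, -0.079, -0.997]]
wrist_force: [-0.0, -0.6, -0.0]
gripper_width: 0.998
```

Request:
{"api": "drive_tool", "payload": {"series": [[-0.1,0.5,0,0],[-0.3,1,0,0]]}}

```text
time_s: 4.38
tcp_pos: [0.5633, -0.1799, 0.3428]
ee_rot: [[-1.0, 0.001, 0.025], [-0.001, 0.997, -0.079], [-0.025, -0.079, -0.997]]
wrist_force: [2.0, -1.1, -0.1]
gripper_width: 1.004
```

Request:
{"api": "drive_tool", "payload": {"series": [[-0.4,0.5,-0.1,0],[-0.8,0.9,-0.2,0],[-1,1,-0.2,0]]}}

```text
time_s: 4.75
tcp_pos: [0.6841, -0.0571, 0.3602]
ee_rot: [[-1.0, -0.002, 0.026], [-0.004, 0.997, -0.079], [-0.026, -0.079, -0.997]]
wrist_force: [0.9, -0.1, 0.7]
gripper_width: 0.997
```

Request:
{"api": "drive_tool", "payload": {"series": [[-0.4,0.5,-0.1,0],[-0.8,0.9,-0.2,0],[-1,1,-0.2,0]]}}

```text
time_s: 5.12
tcp_pos: [0.8031, 0.0647, 0.3769]
ee_rot: [[-1.0, -0.001, 0.026], [-0.003, 0.997, -0.078], [-0.025, -0.078, -0.997]]
wrist_force: [1.3, -0.9, 1.0]
gripper_width: 1.001
```

Request:
{"api": "drive_tool", "payload": {"series": [[-0.4,0.4,0,0],[-0.8,0.7,0,0],[-1,0.7,0,0]]}}

```text
time_s: 5.5
tcp_pos: [0.8948, 0.1426, 0.3564]
ee_rot: [[-0.999, -0.001, 0.041], [-0.004, 0.997, -0.08], [-0.041, -0.08, -0.996]]
wrist_force: [27.4, -11.9, 41.2]
gripper_width: 1.001
```

Request:
{"api": "drive_tool", "payload": {"series": [[-1,0,0,0],[-1,0,0,0]]}}

```text
time_s: 5.75
tcp_pos: [0.9208, 0.13, 0.3287]
ee_rot: [[-0.996, -0.0, 0.085], [-0.006, 0.997, -0.075], [-0.084, -0.075, -0.994]]
wrist_force: [0.6, 0.4, 0.9]
gripper_width: 1.0
```

Request:
{"api": "drive_tool", "payload": {"series": [[-1,0,-1,0],[-1,0,-1,0]]}}

```text
time_s: 6.0
tcp_pos: [0.9096, 0.123, 0.3806]
ee_rot: [[-0.991, 0.001, 0.134], [-0.009, 0.997, -0.071], [-0.134, -0.072, -0.988]]
wrist_force: [-0.4, 0.0, 0.4]
gripper_width: 1.0
```

Request:
{"api": "drive_tool", "payload": {"series": [[-1,0.6,-1,0],[-1,0.6,-1,0]]}}

```text
time_s: 6.25
tcp_pos: [0.8952, 0.1598, 0.4148]
ee_rot: [[-0.985, -0.002, 0.175], [-0.014, 0.998, -0.065], [-0.175, -0.066, -0.982]]
wrist_force: [-0.2, 0.3, -0.3]
gripper_width: 1.001
```

Request:
{"api": "drive_tool", "payload": {"series": [[-1,0.6,-0.7,0],[-1,0.6,-0.7,0]]}}

```text
time_s: 6.5
tcp_pos: [0.8885, 0.1943, 0.4318]
ee_rot: [[-0.977, -0.004, 0.215], [-0.017, 0.998, -0.059], [-0.214, -0.062, -0.975]]
wrist_force: [-0.2, 0.5, 0.1]
gripper_width: 1.002
```

Request:
{"api": "drive_tool", "payload": {"series": [[-1,0.6,-0.7,0],[-1,0.6,-0.7,0]]}}

```text
time_s: 6.75
tcp_pos: [0.8796, 0.2241, 0.4528]
ee_rot: [[-0.967, -0.005, 0.256], [-0.019, 0.998, -0.052], [-0.256, -0.055, -0.965]]
wrist_force: [0.4, 0.5, 0.2]
gripper_width: 1.0
```

Request:
{"api": "drive_tool", "payload": {"series": [[-1,0.3,-0.7,0],[-1,0.3,-0.7,0]]}}

```text
time_s: 7.0
tcp_pos: [0.8719, 0.2303, 0.4815]
ee_rot: [[-0.954, -0.005, 0.3], [-0.02, 0.999, -0.044], [-0.299, -0.048, -0.953]]
wrist_force: [-0.6, -0.2, -0.5]
gripper_width: 0.998
```

Request:
{"api": "drive_tool", "payload": {"series": [[-1,0,-0.7,0],[-1,0,-0.7,0]]}}

```text
time_s: 7.25
tcp_pos: [0.866, 0.2139, 0.5149]
ee_rot: [[-0.94, -0.006, 0.342], [-0.02, 0.999, -0.037], [-0.341, -0.042, -0.939]]
wrist_force: [-0.5, -0.8, 0.7]
gripper_width: 1.002
```

Request:
{"api": "drive_tool", "payload": {"series": [[-1,0.7,-0.5,0],[-1,0.7,-0.5,0]]}}

```text
time_s: 7.5
tcp_pos: [0.8591, 0.254, 0.5248]
ee_rot: [[-0.925, -0.011, 0.381], [-0.023, 0.999, -0.027], [-0.38, -0.034, -0.924]]
wrist_force: [-0.2, -0.0, -0.0]
gripper_width: 1.001
```

Request:
{"api": "drive_tool", "payload": {"series": [[-1,0.7,-0.5,0],[-1,0.7,-0.5,0]]}}

```text
time_s: 7.75
tcp_pos: [0.8499, 0.2893, 0.538]
ee_rot: [[-0.907, -0.017, 0.42], [-0.026, 1.0, -0.016], [-0.42, -0.026, -0.907]]
wrist_force: [-0.4, -0.9, 0.3]
gripper_width: 0.999
```

Request:
{"api": "drive_tool", "payload": {"series": [[-1,0.7,-0.5,0],[-1,0.7,-0.5,0]]}}

```text
time_s: 8.0
tcp_pos: [0.8392, 0.3194, 0.5543]
ee_rot: [[-0.888, -0.021, 0.46], [-0.026, 1.0, -0.004], [-0.46, -0.015, -0.888]]
wrist_force: [0.4, 0.1, -0.1]
gripper_width: 0.999
```

Request:
{"api": "drive_tool", "payload": {"series": [[-1,0,-0.5,0],[-1,0,-0.5,0]]}}

```text
time_s: 8.25
tcp_pos: [0.838, 0.2944, 0.5856]
ee_rot: [[-0.866, -0.023, 0.5], [-0.023, 1.0, 0.006], [-0.5, -0.006, -0.866]]
wrist_force: [-0.7, -0.1, 0.6]
gripper_width: 0.999
```

The tilt is now 30° with the jaw axis level. I'll move to a standoff in front of the left tab, keeping clear of the lamp.

Request:
{"api": "drive_tool", "payload": {"series": [[0.5,-0.2,0,0],[0.9,-0.4,0,0],[1,-0.45,0,0]]}}

```text
time_s: 8.62
tcp_pos: [0.7644, 0.2537, 0.543]
ee_rot: [[-0.866, -0.022, 0.5], [-0.023, 1.0, 0.005], [-0.5, -0.007, -0.866]]
wrist_force: [0.8, 1.3, 1.7]
gripper_width: 1.001
```

Request:
{"api": "drive_tool", "payload": {"series": [[0.5,-0.2,0,0.01],[0.9,-0.4,0,0.022],[1,-0.45,0,0.022]]}}

```text
time_s: 9.0
tcp_pos: [0.6585, 0.1947, 0.4818]
ee_rot: [[-0.869, 0.017, 0.495], [0.021, 1.0, 0.002], [-0.495, 0.012, -0.869]]
wrist_force: [0.9, 1.1, 0.6]
gripper_width: 0.998
```

Request:
{"api": "drive_tool", "payload": {"series": [[0.35,-0.2,0.35,0],[0.7,-0.4,0.7,0],[0.8,-0.45,0.85,0]]}}

```text
time_s: 9.38
tcp_pos: [0.6265, 0.1437, 0.3432]
ee_rot: [[-0.869, 0.018, 0.494], [0.021, 1.0, 0.002], [-0.494, 0.012, -0.869]]
wrist_force: [0.6, 0.6, 0.3]
gripper_width: 1.0
```

```bash
cat >> h.py <<'E'
def blues(c,lo=(105,150,50)):
    h=cv2.cvtColor(c["color"],cv2.COLOR_BGR2HSV)
    n,l,st,ce=cv2.connectedComponentsWithStats(cv2.inRange(h,lo,(125,255,255)))
    return [(st[i].tolist(),ce[i].round(1)) for i in range(1,n) if st[i,4]>12]
def need(P,back=0.0,grip=0.051):  # tool-frame fractions to put grasp point at P, held back along tool z
    s=telemetry.sense();R=np.array(s["ee_rot"]);t=np.array(P)-(grip+back)*R[:,2]
    return (R.T@(t-s["tcp_pos"])/0.12).round(3), t.round(4)
E
python3 - <<'E'
from h import *
s=telemetry.sense();print(s["time_s"],np.round(s["tcp_pos"],4),np.round(s["ee_rot"],3).tolist())
c=cam("wrist");cv2.imwrite("pics/w1.png",c["color"])
for st,ce in blues(c): print(st,ce,ray(c,*ce,.097).round(4))
for P in([.634,.07,.097],[.632,-.0245,.097],[.630,-.119,.097]): print(proj(c,P))
print(need([.634,.07,.075],.08))
E
```

```text
9.375 [0.6265 0.1437 0.3432] [[-0.869, 0.018, 0.494], [0.021, 1.0, 0.002], [-0.494, 0.012, -0.869]]
[199, 5, 36, 66, 1761] [217.   37.6] [0.6225 0.0768 0.097 ]
[56, 8, 59, 66, 2506] [85.9 41. ] [ 0.6226 -0.0096  0.097 ]
[497, 17, 143, 159, 13924] [568.1  93.1] [0.6681 0.3251 0.097 ]
(np.float64(210.40308664444075), np.float64(55.24508459339472))
(np.float64(69.83681258772273), np.float64(55.634742063924904))
(np.float64(-71.70146756379222), np.float64(56.0270939890018))
(array([ 1.016, -0.631,  0.87 ]), array([0.5697, 0.07  , 0.1891]))
```

View pics/w1.png

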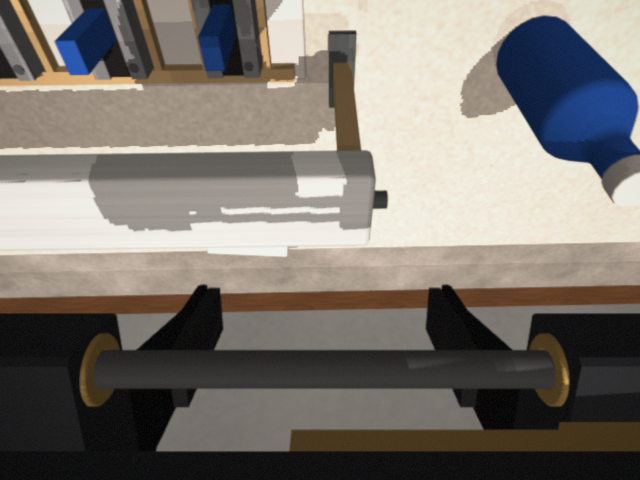

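The wrist view shows the lamp bar at rows 150–245, tab a at about (217,38) and tab b at (86,41), with the bottle on the right. I'll back off, then descend.

Request:
{"api": "drive_tool", "payload": {"series": [[0.5,-0.3,0,0],[1,-0.63,0,0],[1,-0.63,0.1,0]]}}

```text
time_s: 9.8
tcp_pos: [0.5273, 0.0715, 0.2754]
ee_rot: [[-0.867, 0.017, 0.498], [0.021, 1.0, 0.004], [-0.498, 0.014, -0.867]]
wrist_force: [1.0, 0.2, 1.3]
gripper_width: 1.0
```

Request:
{"api": "drive_tool", "payload": {"series": [[0,0,0.35,0],[0,0,0.6,0],[0,0,0.6,0]]}}

```text
time_s: 10.18
tcp_pos: [0.5679, 0.0794, 0.2227]
ee_rot: [[-0.874, 0.027, 0.486], [0.023, 1.0, -0.014], [-0.486, -0.001, -0.874]]
wrist_force: [1.4, 0.1, -0.5]
gripper_width: 0.999
```

Run:
```python
from h import *
s=telemetry.sense();print(s["time_s"],np.round(s["tcp_pos"],4))
c=cam("wrist");cv2.imwrite("pics/w2.png",c["color"])
for st,ce in blues(c): print(st,ce,ray(c,*ce,.097).round(4))
for P in([.634,.07,.097],[.632,-.0245,.097],[.630,-.119,.097]): print(proj(c,P))
print(need([.634,.07,.075],.08))
```

```text
10.175 [0.5679 0.0794 0.2227]
[300, 169, 24, 90, 2001] [312.1 213.6] [0.6078 0.0721 0.097 ]
[604, 168, 36, 96, 2059] [626.  209.6] [0.6094 0.2402 0.097 ]
[0, 171, 52, 89, 2916] [ 19.9 209. ] [ 0.6001 -0.0842  0.097 ]
[135, 172, 53, 90, 3012] [161.9 217.3] [ 0.6084 -0.01    0.097 ]
(np.float64(310.7374333472173), np.float64(246.00252106029336))
(np.float64(149.7919786931484), np.float64(246.61901681882784))
(np.float64(-10.52382850669295), np.float64(247.2331007355012))
(array([ 0.121, -0.068,  0.261]), array([0.5702, 0.0717, 0.1894]))
```

View pics/w2.png

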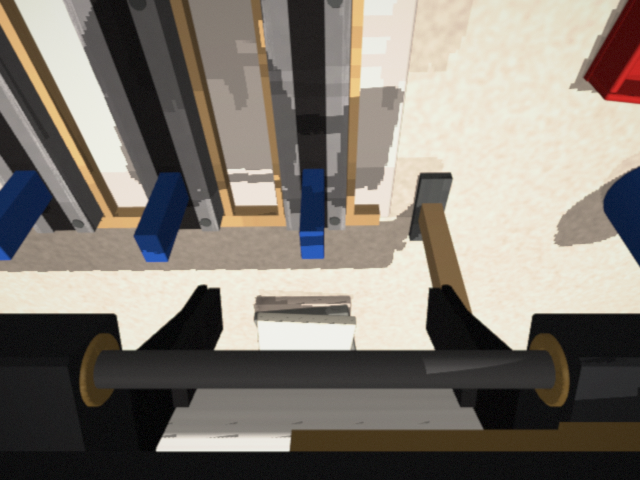

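The tab a top face is at (312,246) and the projection of my estimate falls at (311,246), so they agree. Tab b's top at (152,247) also matches. Approaching a.

Request:
{"api": "drive_tool", "payload": {"series": [[0.12,-0.07,0.26,0],[0.12,-0.07,0.26,0],[0.12,-0.07,0.26,0]]}}

```text
time_s: 10.6
tcp_pos: [0.5733, 0.078, 0.2068]
ee_rot: [[-0.885, 0.031, 0.464], [0.023, 0.999, -0.023], [-0.464, -0.01, -0.886]]
wrist_force: [-0.6, 0.3, -0.6]
gripper_width: 0.997
```

Run:
```python
from h import *
s=telemetry.sense();print(s["time_s"],np.round(s["tcp_pos"],4),np.round(s["ee_rot"],3).tolist())
print(need([.634,.07,.075]))
```

```text
10.6 [0.5733 0.078  0.2068] [[-0.885, 0.031, 0.464], [0.023, 0.999, -0.023], [-0.464, -0.01, -0.886]]
(array([ 0.06 , -0.04 ,  0.784]), array([0.6104, 0.0712, 0.1202]))
```

Run:
```python
from h import *
print(np.round(telemetry.sense()["joints"],2))
```

```text
[  16.28   13.28  -47.47   71.78   -9.2  -177.41]
```

The wrist is against joint limits, with j5 at −9.2 and j6 at −177.4. So 30° is more tilt than this spot allows, and about 20–22° still clears the lamp by about 9 mm. I'll shed some tilt by pressing inward, away from the jig.

Request:
{"api": "drive_tool", "payload": {"series": [[0.3,0,-0.15,0],[0.6,0,-0.3,0],[0.7,0,-0.4,0]]}}

```text
time_s: 10.98
tcp_pos: [0.4792, 0.0697, 0.2155]
ee_rot: [[-0.892, 0.016, 0.452], [0.017, 1.0, -0.001], [-0.452, 0.006, -0.892]]
wrist_force: [0.6, 0.1, 0.2]
gripper_width: 1.0
```

Run:
```python
from h import *
s=telemetry.sense();print(np.round(s["joints"],2),s["wrist_force"])
```

```text
[  19.16    4.06  -57.12   69.47   -9.2  -177.41] [0.55868147 0.10182956 0.24668141]
```

Request:
{"api": "drive_tool", "payload": {"series": [[0,-0.5,0,0],[0,-1,0,0],[0,-1,0,0]]}}

```text
time_s: 11.35
tcp_pos: [0.4795, -0.0514, 0.2159]
ee_rot: [[-0.891, 0.018, 0.453], [0.019, 1.0, -0.001], [-0.453, 0.007, -0.892]]
wrist_force: [0.4, 0.2, 0.3]
gripper_width: 0.996
```

Run:
```python
from h import *
s=telemetry.sense();print(np.round(s["joints"],2),s["wrist_force"])
```

```text
[  12.07    3.96  -52.25   36.91   -9.21 -138.44] [0.38293561 0.23782904 0.34796571]
```

Request:
{"api": "drive_tool", "payload": {"series": [[0.3,0,-0.15,0],[0.6,0,-0.3,0],[0.75,0,-0.4,0],[0.75,0,-0.4,0]]}}

```text
time_s: 11.85
tcp_pos: [0.38, -0.0507, 0.2245]
ee_rot: [[-0.894, 0.013, 0.448], [0.017, 1.0, 0.005], [-0.448, 0.012, -0.894]]
wrist_force: [0.6, 0.3, -0.1]
gripper_width: 1.005
```

Run:
```python
from h import *
s=telemetry.sense();print(np.round(s["joints"],2),s["wrist_force"])
```

```text
[  17.63   -8.07  -61.19   34.05  -13.53 -140.13] [ 0.59676137  0.34304059 -0.07477697]
```

Request:
{"api": "drive_tool", "payload": {"series": [[1,0,-0.5,0],[1,0,-0.5,0]]}}

```text
time_s: 12.1
tcp_pos: [0.2815, -0.0669, 0.2531]
ee_rot: [[-0.909, 0.006, 0.416], [0.017, 1.0, 0.023], [-0.416, 0.028, -0.909]]
wrist_force: [0.2, -0.1, 0.4]
gripper_width: 0.996
```

Request:
{"api": "drive_tool", "payload": {"series": [[1,0,-0.5,0],[1,0,-0.5,0]]}}

```text
time_s: 12.35
tcp_pos: [0.2082, -0.1003, 0.2639]
ee_rot: [[-0.902, -0.031, 0.43], [-0.001, 0.998, 0.07], [-0.431, 0.063, -0.9]]
wrist_force: [0.8, -1.4, -0.5]
gripper_width: 0.996
```

Run:
```python
from h import *
s=telemetry.sense();print(np.round(s["joints"],2),s["wrist_force"])
```

```text
[  32.13  -42.81  -61.1    13.07  -48.41 -127.83] [ 0.84319366 -1.3880895  -0.52449803]
```

The inward push skewed the tilt. I'll fit a small kinematic model to the logged joint and pose pairs so I can plan the tilt properly.

```bash
cat > kin.py <<'E'
import numpy as np
from scipy.optimize import least_squares
from scipy.spatial.transform import Rotation as Ro
from h import telemetry
D=[([-57.146,22.089,.38,-.03,-68.409,-14.815],(.193,-.594,.291)),
([-62.034,64.754,80.591,.542,-103.496,-9.796],(.291,-.894,.282)),
([16.28,13.28,-47.47,71.78,-9.2,-177.41],(.5733,.078,.2068)),
([19.16,4.06,-57.12,69.47,-9.2,-177.41],(.4792,.0697,.2155)),
([12.07,3.96,-52.25,36.91,-9.21,-138.44],(.4795,-.0514,.2159)),
([17.63,-8.07,-61.19,34.05,-13.53,-140.13],(.38,-.0507,.2245)),
([32.13,-42.81,-61.1,13.07,-48.41,-127.83],(.2082,-.1003,.2639))]
lo=np.array([-179.83,-69.29,-61.27,-181.25,-171.15,-177.46]);hi=np.array([179.83,118.12,80.66,117.63,-9.14,177.46])
r_=lambda a,d:Ro.from_euler(a,d,degrees=True).as_matrix()
def fk(q,p):
    h,a,d,L2,e,L3,L6,y0=p
    A=r_('z',q[0]);B=A@r_('y',q[1]);C=B@r_('y',-q[2])
    W=C@r_('x',-q[3]); E=W@r_('y',-q[4])   # tool z along E x
    F=E@r_('x',q[5]+y0)
    R=np.c_[-F@[0,0,-1.],F@[0,1.,0],F@[1.,0,0]]
    pos=A@[a,d,h]+B@[0,0,L2]+C@[L3,0,e]+E@[L6,0,0]
    return pos,R
def fit():
    f=lambda p:np.concatenate([fk(q,p)[0]-t for q,t in D])
    s=least_squares(f,[.3,0,-.15,.35,0,.4,.2,0]);return s.x,s.fun
E
python3 - <<'E'
from kin import *
p,f=fit();print(p.round(4),np.abs(f).max().round(4))
for i in(0,2,6):print(fk(D[i][0],p)[1].round(3).tolist())
E
```

```text
[ 0.0599  0.1135 -0.124   0.5623  0.0701  0.3107  0.1996  0.    ] 0.0738
[[0.739, 0.674, -0.001], [-0.674, 0.739, 0.002], [-0.002, 0.001, -1.0]]
[[-0.11, 0.879, 0.464], [-0.993, -0.113, -0.023], [-0.032, 0.463, -0.886]]
[[-0.882, -0.193, 0.43], [0.246, -0.967, 0.07], [-0.402, -0.168, -0.9]]
```

```bash
cat >> kin.py <<'E'
def fk(q,p):
    A=r_('z',q[0]);B=A@r_('y',q[1]);C=B@r_('y',-q[2]);W=C@r_('x',-q[3]);E=W@r_('y',-q[4])
    F=E@r_('x',p[-1]+q[5])
    R=np.c_[F@[0,0,1.],F@[0,-1.,0],F@[1.,0,0]]
    P=np.reshape(p[:15],(5,3))
    return A@P[0]+B@P[1]+C@P[2]+W@P[3]+E@P[4],R
def fit(lam=1e-3):
    x0=np.array([0,0,.3, 0,0,.4, .2,0,0, .2,0,0, .2,0,0.])
    f=lambda p:np.concatenate([fk(q,np.r_[p,0])[0]-t for q,t in D]+[lam*(p-x0)])
    s=least_squares(f,x0);return s.x,s.fun[:3*len(D)]
E
python3 - <<'E'
from kin import *
s=telemetry.sense();print(np.round(s["tcp_pos"],4))
p,f=fit();print(p.round(3).reshape(5,3),f.round(4))
for i in(0,2,6):print(fk(D[i][0],np.r_[p,0])[1].round(3).tolist())
E
```

```text
[ 0.2082 -0.1003  0.2639]
[[-0.001  0.     0.16 ]
 [-0.     0.     0.565]
 [ 0.211  0.     0.001]
 [ 0.211 -0.08  -0.001]
 [ 0.236 -0.08   0.001]] [ 0.0002  0.      0.0001 -0.      0.0001 -0.0001  0.      0.0001  0.0001
 -0.      0.0001 -0.     -0.0001 -0.0001 -0.      0.     -0.0001 -0.
  0.0001 -0.0002 -0.    ]
[[0.739, -0.674, -0.001], [-0.674, -0.739, 0.002], [-0.002, -0.001, -1.0]]
[[-0.11, -0.879, 0.464], [-0.993, 0.113, -0.023], [-0.032, -0.463, -0.886]]
[[-0.882, 0.193, 0.43], [0.246, 0.967, 0.07], [-0.402, 0.168, -0.9]]
```

```bash
cat >> kin.py <<'E'
def fk6(q,p,sg,y0): 
    q=np.array(q,float);q[5]*=sg; return fk(q,np.r_[p,y0])
def Rt(th,yaw): # tilt th about tool y, jaws along jig y
    return r_('z',yaw)@r_('y',-th)@np.diag([-1,1,-1.])
def ik(pos,R,P,q0):
    f=lambda q:np.r_[10*(fk6(q,*P)[0]-pos),(fk6(q,*P)[1]-R).ravel()]
    s=least_squares(f,np.clip(q0,lo+.01,hi-.01),bounds=(lo,hi),x_scale=50.);return s.x,np.abs(s.fun).max()
E
python3 - <<'E'
from kin import *
p,f=fit()
R1=np.array([[-.951,-.309,-.001],[-.309,.951,.002],[0,.002,-1]])
R3=np.array([[-.885,.031,.464],[.023,.999,-.023],[-.464,-.01,-.886]])
best=min((np.abs(fk6(D[0][0],p,s,y)[1]-R1).max()+np.abs(fk6(D[2][0],p,s,y)[1]-R3).max(),s,y) for s in(1,-1) for y in np.arange(-180,180,.5))
print(best);np.savez("kin.npz",p=p,sg=best[1],y0=best[2]);P=(p,best[1],best[2])
print(fk6([-57.146,22.089,.38,-.03,-68.409,-14.815],*P)[1].round(3).tolist())
tabs=dict(a=(.634,.07),b=(.632,-.0245),c=(.630,-.119))
for th in(18,22,26):
  R=Rt(th,-1.3)
  for n,t in tabs.items():
    q=np.array([10,10,-50,20,-15,-120.])
    for dx,z in((0,.075),(-.05,.075),(-.1,.075)):
        g=np.array([t[0]+dx,t[1],z]);q,e=ik(g-.051*R[:,2],R,P,q);print(th,n,dx,q.round(1),e.round(4))
E
```

```text
(np.float64(0.0009640743613988367), -1, np.float64(90.0))
[[-0.951, -0.309, -0.001], [-0.309, 0.951, 0.002], [0.0, 0.002, -1.0]]
18 a 0 [  22.8   26.   -31.6   24.9  -17.5 -136.9] 0.0
18 a -0.05 [  23.    21.9  -41.9   37.4  -12.1 -150. ] 0.0
18 a -0.1 [  22.5   18.   -50.3   48.7   -9.1 -161.2] 0.0154
18 b 0 [  14.1   25.7  -29.3   15.2  -18.3 -119.2] 0.0
18 b -0.05 [  14.9   21.8  -38.4   21.8  -13.4 -126.7] 0.0
18 b -0.1 [  15.    17.8  -47.4   30.6   -9.1 -135.9] 0.0078
18 c 0 [   4.5   26.5  -24.1    4.9  -21.5 -100.1] 0.0
18 c -0.05 [   5.    22.8  -31.5    6.3  -17.8 -102. ] 0.0
18 c -0.1 [   5.4   19.1  -39.     8.5  -14.2 -104.7] 0.0
22 a 0 [  18.9   24.7  -39.9   49.3   -9.1 -157.9] 0.0232
22 a -0.05 [  20.6   21.2  -45.2   48.9   -9.1 -159.5] 0.0532
22 a -0.1 [  22.1   17.6  -51.    51.5   -9.1 -163.7] 0.0798
22 b 0 [  12.6   24.6  -36.7   30.6   -9.1 -133.2] 0.0113
22 b -0.05 [  14.1   21.2  -41.1   25.6   -9.1 -129.8] 0.0354
22 b -0.1 [  15.7   17.7  -45.4   20.9   -9.1 -126.8] 0.0568
22 c 0 [   4.6   25.7  -28.7    9.2  -13.9 -104.4] 0.0
22 c -0.05 [   4.7   22.   -37.2   14.2   -9.1 -109.6] 0.0002
22 c -0.1 [   5.1   18.6  -41.1    8.5   -9.1 -104.3] 0.0174
26 a 0 [  19.3   24.5  -39.8   47.3   -9.1 -156.3] 0.0873
26 a -0.05 [  20.6   21.   -45.6   49.8   -9.1 -160.3] 0.117
26 a -0.1 [  18.2   17.   -53.7   68.9   -9.1 -177.5] 0.1335
26 b 0 [  13.2   24.6  -34.3   19.6   -9.1 -122.6] 0.0549
26 b -0.05 [  14.5   21.1  -38.3   13.1   -9.1 -117.5] 0.0723
26 b -0.1 [  15.8   17.6  -42.2    6.8   -9.1 -112.4] 0.09
26 c 0 [   4.3   25.3  -30.5    8.1   -9.1 -103.1] 0.0192
26 c -0.05 [  4.3  21.9 -34.3   1.3  -9.1 -96.4] 0.0378
26 c -0.1 [  4.1  18.4 -37.9  -5.4  -9.1 -89.5] 0.0549
```

The model fits to 0.2 mm and shows that about 18° of tilt is reachable at every tab position. I'd grasp 5 mm nearer the robot for about 10 mm of lamp clearance. Next I go back out in front of the jig and press against the j5 limit at low height to shed tilt.

Request:
{"api": "drive_tool", "payload": {"series": [[-0.4,0.2,0.3,0],[-0.8,0.37,0.6,0],[-0.8,0.37,0.6,0]]}}

```text
time_s: 12.72
tcp_pos: [0.3276, -0.0616, 0.2354]
ee_rot: [[-0.913, 0.011, 0.409], [0.03, 0.999, 0.04], [-0.408, 0.049, -0.912]]
wrist_force: [-1.1, 0.2, -0.4]
gripper_width: 0.999
```

Request:
{"api": "drive_tool", "payload": {"series": [[-0.4,0.2,0.3,0],[-0.8,0.37,0.6,0],[-0.8,0.37,0.6,0]]}}

```text
time_s: 13.1
tcp_pos: [0.4447, -0.0175, 0.2115]
ee_rot: [[-0.911, 0.011, 0.411], [0.031, 0.999, 0.042], [-0.41, 0.051, -0.911]]
wrist_force: [-1.0, -1.3, 0.4]
gripper_width: 0.998
```

```bash
cat >> kin.py <<'E'
def load():
    z=np.load("kin.npz");return z["p"],int(z["sg"]),float(z["y0"])
E
python3 - <<'E'
from kin import *
P=load();s=telemetry.sense();print(np.round(s["tcp_pos"],4),np.round(s["joints"],1),np.round(s["ee_rot"],3).tolist())
for x,y,z in((.45,.07,.12),(.45,0,.12),(.42,.07,.12),(.45,.07,.2),(.43,-.05,.12)):
  for th in(12,15,18):
    q,e=ik(np.array([x,y,z]),Rt(th,-1.3),P,[15,10,-50,20,-15,-120.]);print(x,y,z,th,q.round(1),e.round(4))
E
```

```text
[ 0.4447 -0.0175  0.2115] [  20.1    1.1  -52.1   24.5  -14.2 -134. ] [[-0.911, 0.011, 0.411], [0.031, 0.999, 0.042], [-0.41, 0.051, -0.911]]
0.45 0.07 0.12 12 [  31.1   14.7  -50.3   23.7  -16.1 -144.7] 0.0
0.45 0.07 0.12 15 [  26.2   13.6  -57.2   47.2   -9.1 -163.7] 0.0079
0.45 0.07 0.12 18 [  25.5   13.3  -57.8   50.6   -9.1 -166.3] 0.0531
0.45 0 0.12 12 [  22.5   14.3  -49.2   17.6  -16.2 -130.3] 0.0
0.45 0 0.12 15 [  19.9   13.4  -55.4   34.2   -9.1 -144.5] 0.007
0.45 0 0.12 18 [  20.4   13.2  -54.5   30.2   -9.1 -140.8] 0.0494
0.42 0.07 0.12 12 [  32.7   12.2  -55.5   28.7  -14.  -151.3] 0.0
0.42 0.07 0.12 15 [  27.8   11.2  -60.6   48.5   -9.1 -166.6] 0.0198
0.42 0.07 0.12 18 [  26.7   10.9  -61.3   52.9   -9.1 -169.9] 0.0635
0.45 0.07 0.2 12 [  32.6    6.9  -41.    12.4  -32.8 -133.8] 0.0
0.45 0.07 0.2 15 [  33.1    5.9  -44.5   17.9  -28.3 -139.4] 0.0
0.45 0.07 0.2 18 [  32.8    5.   -48.6   25.8  -23.5 -146.7] 0.0
0.43 -0.05 0.12 12 [  16.6   13.   -50.1   13.5  -15.9 -120.5] 0.0
0.43 -0.05 0.12 15 [  15.1   12.2  -55.4   25.8   -9.1 -131.4] 0.0049
0.43 -0.05 0.12 18 [  15.5   12.1  -53.9   19.4   -9.1 -125.3] 0.0389
```

Request:
{"api": "drive_tool", "payload": {"series": [[0.1,0,0.3,0],[0.3,0,0.65,0],[0.3,0,0.65,0]]}}

```text
time_s: 13.48
tcp_pos: [0.452, -0.0302, 0.1558]
ee_rot: [[-0.93, 0.0, 0.369], [0.032, 0.996, 0.08], [-0.367, 0.086, -0.926]]
wrist_force: [1.9, 1.3, 1.5]
gripper_width: 1.0
```

Run:
```python
from h import *
s=telemetry.sense();print(np.round(s["joints"],2),s["wrist_force"])
```

```text
[  17.42    8.81  -50.1    12.2    -9.2  -120.05] [1.93816259 1.26745361 1.54732932]
```

Request:
{"api": "drive_tool", "payload": {"series": [[0.1,0.4,0,0],[0.1,0.85,0,0],[0.1,0.85,0,0]]}}

```text
time_s: 13.85
tcp_pos: [0.4432, 0.0731, 0.1763]
ee_rot: [[-0.934, -0.008, 0.356], [0.024, 0.996, 0.085], [-0.356, 0.087, -0.93]]
wrist_force: [-0.6, -1.0, -1.0]
gripper_width: 1.002
```

Request:
{"api": "drive_tool", "payload": {"series": [[0.05,0,0.2,0],[0.1,0,0.35,0],[0.1,0,0.35,0]]}}

```text
time_s: 14.22
tcp_pos: [0.4551, 0.0717, 0.1539]
ee_rot: [[-0.947, -0.007, 0.322], [0.024, 0.996, 0.091], [-0.321, 0.094, -0.942]]
wrist_force: [0.8, 0.6, 0.9]
gripper_width: 1.003
```

Request:
{"api": "drive_tool", "payload": {"series": [[0,-0.3,0,0],[0,-0.6,0,0],[0,-0.6,0,0]]}}

```text
time_s: 14.6
tcp_pos: [0.4554, -0.002, 0.1473]
ee_rot: [[-0.947, -0.002, 0.322], [0.028, 0.996, 0.09], [-0.321, 0.094, -0.942]]
wrist_force: [0.3, 0.0, 0.1]
gripper_width: 1.0
```

Run:
```python
from h import *
s=telemetry.sense();print(np.round(s["joints"],2),s["wrist_force"])
```

```text
[  21.09   10.45  -47.66    8.5   -12.56 -119.82] [0.2996389  0.04260344 0.11703327]
```

Request:
{"api": "drive_tool", "payload": {"series": [[0.2,0.45,0,0],[0.4,0.9,0,0],[0.46,1,-0.05,0]]}}

```text
time_s: 14.98
tcp_pos: [0.4043, 0.1104, 0.1601]
ee_rot: [[-0.951, -0.003, 0.309], [0.024, 0.996, 0.083], [-0.308, 0.086, -0.947]]
wrist_force: [0.8, 1.2, 0.9]
gripper_width: 0.998
```

Request:
{"api": "drive_tool", "payload": {"series": [[0.1,0,0.2,0],[0.15,0,0.4,0],[0.15,0,0.4,0]]}}

```text
time_s: 15.35
tcp_pos: [0.4064, 0.13, 0.1426]
ee_rot: [[-0.959, 0.016, 0.282], [0.03, 0.999, 0.044], [-0.281, 0.051, -0.958]]
wrist_force: [0.9, -0.3, -0.6]
gripper_width: 1.0
```

Request:
{"api": "drive_tool", "payload": {"series": [[0,-0.3,0,0],[0,-0.6,0,0],[0,-0.6,0,0]]}}

```text
time_s: 15.72
tcp_pos: [0.4031, 0.0574, 0.1443]
ee_rot: [[-0.96, 0.024, 0.28], [0.037, 0.999, 0.04], [-0.279, 0.049, -0.959]]
wrist_force: [-0.8, 0.7, 0.2]
gripper_width: 1.002
```

Run:
```python
from h import *
s=telemetry.sense();print(np.round(s["joints"],2),s["wrist_force"])
```

```text
[  29.29    6.25  -61.26   39.67   -9.2  -159.58] [-0.7525329   0.71926096  0.17693068]
```

Tilt is now 16° forward with 2° lateral, and the jaws line up with the jig. Lamp clearance comes out at about 9 mm with a −5 mm grasp. Going to the standoff for a.

Run:
```python
from h import *
print(need([.629,.07,.073],.07))
```

```text
(array([-1.637,  0.121,  0.093]), array([0.5951, 0.0651, 0.1891]))
```

Request:
{"api": "drive_tool", "payload": {"series": [[-0.4,0.05,-0.1,0],[-0.8,0.1,-0.1,0],[-0.85,0.12,0,0]]}}

```text
time_s: 16.1
tcp_pos: [0.507, 0.073, 0.1763]
ee_rot: [[-0.957, 0.019, 0.289], [0.033, 0.998, 0.045], [-0.287, 0.053, -0.956]]
wrist_force: [-0.3, 0.5, -0.1]
gripper_width: 1.002
```

Request:
{"api": "drive_tool", "payload": {"series": [[-0.4,0,0.05,0],[-0.75,0,0.1,0],[-0.75,0,0.1,0]]}}

```text
time_s: 16.48
tcp_pos: [0.5933, 0.0679, 0.186]
ee_rot: [[-0.96, 0.02, 0.28], [0.033, 0.999, 0.04], [-0.279, 0.047, -0.959]]
wrist_force: [-0.0, -0.7, -0.0]
gripper_width: 0.997
```

Run:
```python
from h import *
s=telemetry.sense();print(np.round(s["joints"],2))
print(need([.629,.07,.073],.07),need([.629,.07,.073],0))
c=cam("wrist");cv2.imwrite("pics/w3.png",c["color"])
for P in([.634,.07,.097],[.632,-.0245,.097],[.630,-.119,.097]): print(np.round(proj(c,P)))
```

```text
[  23.67   19.59  -25.21    8.88  -29.63 -122.35]
(array([-0.022, -0.021, -0.021]), array([0.5951, 0.0652, 0.189 ])) (array([-0.022, -0.021,  0.563]), array([0.6147, 0.068 , 0.1219]))
[321. 309.]
[127. 315.]
[-73. 322.]
```

View pics/w3.png

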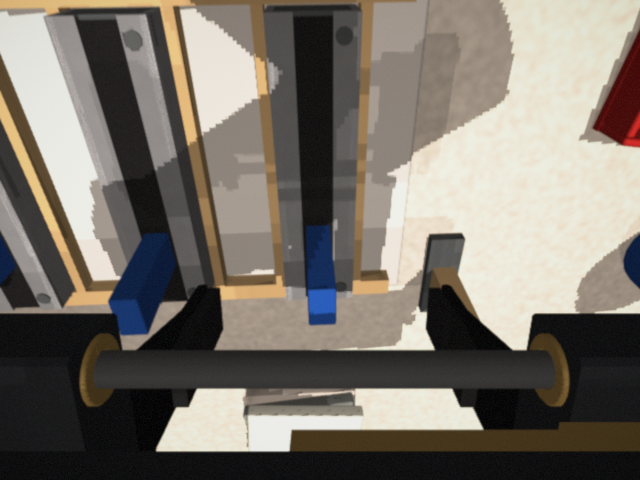

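The tab a top at (321,307) matches the prediction (321,309). Descending and gripping.

Request:
{"api": "drive_tool", "payload": {"series": [[-0.02,-0.02,0.2,0],[-0.02,-0.02,0.4,0],[-0.02,-0.02,0.56,0],[-0.02,-0.02,0.56,0]], "fingers": 50}}

```text
time_s: 17.02
tcp_pos: [0.6098, 0.0675, 0.1204]
ee_rot: [[-0.962, 0.018, 0.274], [0.03, 0.999, 0.038], [-0.273, 0.045, -0.961]]
wrist_force: [-0.3, -0.3, -0.2]
gripper_width: 0.638
```

Request:
{"api": "drive_tool", "payload": {"series": [[0,0,0,0],[0,0,0,0],[0,0,0,0],[0,0,0,0]], "fingers": 5}}

```text
time_s: 17.52
tcp_pos: [0.6124, 0.0682, 0.1231]
ee_rot: [[-0.96, 0.017, 0.28], [0.03, 0.999, 0.041], [-0.279, 0.047, -0.959]]
wrist_force: [0.2, 0.5, -0.4]
gripper_width: 0.211
```

Run:
```python
from h import *
s=telemetry.sense();print(np.round(s["joints"],2),s["gripper_width"]*87)
print(need([.629,.07,.073]),s["tcp_pos"])
```

```text
[  22.71   26.    -26.96   11.14  -21.47 -123.9 ] 18.344721584547617
(array([-0.016, -0.003,  0.015]), array([0.6147, 0.0679, 0.1219])) [0.61240684 0.06823304 0.12312823]
```

Request:
{"api": "drive_tool", "payload": {"series": [[0,0,0,0],[0,0,0,0],[0.1,0,-0.03,0],[0.2,0,-0.06,0],[0.3,0,-0.09,0],[0.32,0,-0.095,0]]}}

```text
time_s: 18.27
tcp_pos: [0.5722, 0.0682, 0.1234]
ee_rot: [[-0.96, 0.017, 0.28], [0.029, 0.999, 0.04], [-0.279, 0.046, -0.959]]
wrist_force: [1.1, -5.8, 3.1]
gripper_width: 0.159
```

Request:
{"api": "drive_tool", "payload": {"series": [[0.1,0,-0.03,0],[0.16,0,-0.047,0],[0.16,0,-0.047,0]]}}

```text
time_s: 18.65
tcp_pos: [0.5517, 0.0684, 0.1234]
ee_rot: [[-0.96, 0.018, 0.278], [0.03, 0.999, 0.039], [-0.277, 0.046, -0.96]]
wrist_force: [-2.7, -4.3, 7.8]
gripper_width: 0.158
```

The tab moved 60 mm with no resistance, so a is not jammed. Continuing to its stop.

Request:
{"api": "drive_tool", "payload": {"series": [[0.1,0,-0.03,0],[0.2,0,-0.06,0],[0.3,0,-0.09,0],[0.33,0,-0.095,0],[0.35,0,-0.1,0]]}}

```text
time_s: 19.27
tcp_pos: [0.5132, 0.0699, 0.1255]
ee_rot: [[-0.958, 0.018, 0.286], [0.031, 0.999, 0.041], [-0.285, 0.048, -0.957]]
wrist_force: [21.2, -16.7, 0.8]
gripper_width: 0.16
```

Run:
```python
from h import *
s=telemetry.sense();print(np.round(s["joints"],2),s["gripper_width"]*87, s["wrist_force"])
```

```text
[  26.28   17.98  -45.5    26.27  -11.69 -142.8 ] 13.926078032845204 [ 21.18831882 -16.73008383   0.75867088]
```

Tab a reached its stop: about 100 mm of travel, then a 21 N reaction. Releasing, retreating and going to b.

Request:
{"api": "drive_tool", "payload": {"series": [[0,0,0,0],[0,0,0,0],[0,0,-0.3,0],[0,0,-0.55,0],[0,0,-0.6,0]], "fingers": 50}}

```text
time_s: 19.9
tcp_pos: [0.4887, 0.068, 0.1935]
ee_rot: [[-0.959, 0.016, 0.282], [0.029, 0.999, 0.043], [-0.281, 0.049, -0.958]]
wrist_force: [0.4, -0.0, -1.2]
gripper_width: 0.557
```

Run:
```python
from h import *
print(need([.628,-.0245,.073],.07))
```

```text
(array([-0.854, -0.801,  0.248]), array([ 0.5939, -0.0297,  0.189 ]))
```

Request:
{"api": "drive_tool", "payload": {"series": [[-0.4,-0.4,0.1,0],[-0.8,-0.75,0.23,0],[-0.85,-0.8,0.25,0],[-0.85,-0.8,0.25,0]]}}

```text
time_s: 20.4
tcp_pos: [0.5933, -0.0316, 0.1848]
ee_rot: [[-0.961, 0.02, 0.276], [0.032, 0.999, 0.039], [-0.275, 0.046, -0.96]]
wrist_force: [-0.5, -0.1, -0.2]
gripper_width: 0.574
```

Run:
```python
from h import *
c=cam("wrist");cv2.imwrite("pics/w4.png",c["color"])
print(proj(c,[.632,-.0245,.097]),blues(c,(105,150,130)));print(need([.628,-.0245,.073]))
```

```text
(np.float64(330.97262582932643), np.float64(308.0481554039293)) []
(array([-0.026,  0.016,  0.556]), array([ 0.6139, -0.0265,  0.122 ]))
```

Request:
{"api": "drive_tool", "payload": {"series": [[-0.03,0.03,0.2,0],[-0.03,0.03,0.4,0],[-0.03,0.03,0.56,0],[-0.03,0.03,0.56,0]]}}

```text
time_s: 20.95
tcp_pos: [0.6137, -0.0237, 0.1217]
ee_rot: [[-0.961, 0.016, 0.275], [0.028, 0.999, 0.04], [-0.274, 0.046, -0.961]]
wrist_force: [-1.3, 0.3, 0.3]
gripper_width: 0.573
```

Request:
{"api": "drive_tool", "payload": {"series": [[0,0,0,0],[0,0,0,0],[0,0,0,0],[0,0,0,0],[0,0,0,0]], "fingers": 5}}

```text
time_s: 21.58
tcp_pos: [0.6151, -0.026, 0.1241]
ee_rot: [[-0.96, 0.017, 0.278], [0.029, 0.999, 0.038], [-0.277, 0.045, -0.96]]
wrist_force: [-0.6, -8.2, 1.9]
gripper_width: 0.164
```

Request:
{"api": "drive_tool", "payload": {"series": [[0.1,0,-0.03,0],[0.2,0,-0.06,0],[0.3,0,-0.09,0],[0.32,0,-0.095,0]]}}

```text
time_s: 22.08
tcp_pos: [0.5746, -0.0256, 0.1241]
ee_rot: [[-0.96, 0.018, 0.278], [0.029, 0.999, 0.038], [-0.277, 0.045, -0.96]]
wrist_force: [3.7, -8.8, -0.9]
gripper_width: 0.162
```

Request:
{"api": "drive_tool", "payload": {"series": [[0.1,0,-0.03,0],[0.16,0,-0.047,0],[0.16,0,-0.047,0]]}}

```text
time_s: 22.45
tcp_pos: [0.5647, -0.024, 0.1293]
ee_rot: [[-0.954, 0.012, 0.301], [0.026, 0.999, 0.043], [-0.3, 0.049, -0.953]]
wrist_force: [20.1, -18.7, -2.4]
gripper_width: 0.176
```

b stalled at 50 mm with 20 N, so b is the jammed one. Releasing it and going on to c.

Request:
{"api": "drive_tool", "payload": {"series": [[0,0,0,0],[0,0,0,0],[0,0,-0.3,0],[0,0,-0.5,0],[0,0,-0.5,0]], "fingers": 50}}

```text
time_s: 23.08
tcp_pos: [0.5387, -0.0254, 0.1831]
ee_rot: [[-0.959, 0.016, 0.282], [0.029, 0.999, 0.041], [-0.281, 0.048, -0.958]]
wrist_force: [-0.4, -0.2, -0.5]
gripper_width: 0.56
```

Run:
```python
from h import *
print(need([.626,-.119,.073],.07))
```

```text
(array([-0.463, -0.811,  0.044]), array([ 0.5918, -0.124 ,  0.189 ]))
```

Request:
{"api": "drive_tool", "payload": {"series": [[-0.2,-0.4,0,0],[-0.4,-0.75,0.04,0],[-0.46,-0.8,0.04,0],[-0.46,-0.81,0.04,0]]}}

```text
time_s: 23.58
tcp_pos: [0.5908, -0.1245, 0.1862]
ee_rot: [[-0.961, 0.018, 0.277], [0.031, 0.999, 0.04], [-0.276, 0.047, -0.96]]
wrist_force: [-0.7, 0.9, 0.3]
gripper_width: 0.577
```

Run:
```python
from h import *
c=cam("wrist");cv2.imwrite("pics/w5.png",c["color"])
print(proj(c,[.630,-.119,.097]),blues(c,(105,120,40)));print(need([.626,-.119,.073]))
```

```text
(np.float64(327.2898234549637), np.float64(306.86043661609574)) [([476, 158, 86, 96, 5053], array([517.2, 206.1])), ([310, 225, 31, 99, 2616], array([324.4, 274.7]))]
(array([-0.024,  0.002,  0.566]), array([ 0.6119, -0.1211,  0.122 ]))
```

View pics/w5.png

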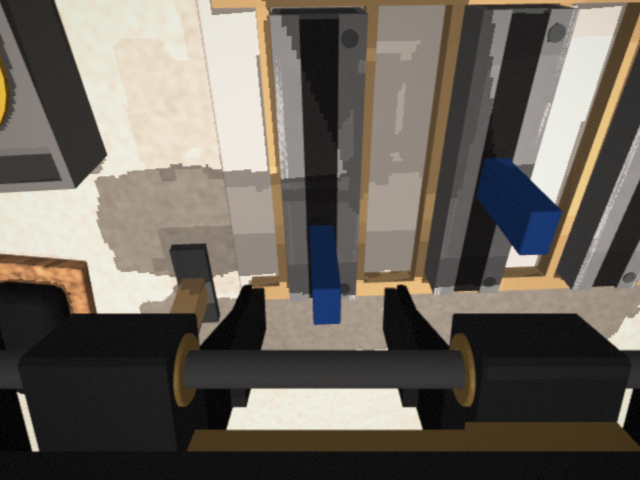

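The top of tab c at (326,307) matches the prediction (327,307). Tab b stands half out at (537,230). Descending on c.

Request:
{"api": "drive_tool", "payload": {"series": [[-0.03,0,0.2,0],[-0.03,0,0.4,0],[-0.03,0,0.56,0],[-0.03,0,0.56,0]]}}

```text
time_s: 24.12
tcp_pos: [0.6125, -0.1209, 0.1224]
ee_rot: [[-0.961, 0.016, 0.275], [0.029, 0.999, 0.041], [-0.274, 0.047, -0.96]]
wrist_force: [0.7, 0.4, 0.5]
gripper_width: 0.576
```

Request:
{"api": "drive_tool", "payload": {"series": [[0,0,0,0],[0,0,0,0],[0,0,0,0],[0,0,0,0],[0,0,0,0]], "fingers": 5}}

```text
time_s: 24.75
tcp_pos: [0.6139, -0.1225, 0.1251]
ee_rot: [[-0.96, 0.016, 0.28], [0.028, 0.999, 0.039], [-0.28, 0.046, -0.959]]
wrist_force: [-0.1, -3.4, 2.9]
gripper_width: 0.164
```

Request:
{"api": "drive_tool", "payload": {"series": [[0.1,0,-0.03,0],[0.2,0,-0.06,0],[0.3,0,-0.09,0],[0.4,0,-0.115,0],[0.48,0,-0.14,0],[0.48,0,-0.14,0]]}}

```text
time_s: 25.5
tcp_pos: [0.5532, -0.1217, 0.125]
ee_rot: [[-0.96, 0.017, 0.28], [0.029, 0.999, 0.039], [-0.279, 0.046, -0.959]]
wrist_force: [-1.4, -5.7, 4.6]
gripper_width: 0.159
```

Request:
{"api": "drive_tool", "payload": {"series": [[0.1,0,-0.03,0],[0.2,0,-0.06,0],[0.3,0,-0.09,0],[0.35,0,-0.1,0],[0.35,0,-0.1,0]]}}

```text
time_s: 26.12
tcp_pos: [0.5165, -0.1211, 0.1276]
ee_rot: [[-0.955, 0.014, 0.296], [0.027, 0.999, 0.039], [-0.296, 0.045, -0.954]]
wrist_force: [11.1, -10.8, -3.1]
gripper_width: 0.16
```

Request:
{"api": "drive_tool", "payload": {"series": [[0.05,0,-0.015,0],[0.06,0,-0.018,0],[0.06,0,-0.018,0]]}}

```text
time_s: 26.5
tcp_pos: [0.5115, -0.1209, 0.1289]
ee_rot: [[-0.953, 0.013, 0.302], [0.026, 0.999, 0.038], [-0.301, 0.045, -0.953]]
wrist_force: [14.0, -10.6, -2.8]
gripper_width: 0.159
```

Request:
{"api": "drive_tool", "payload": {"series": [[0,0,0,0],[0,0,0,0],[0,0,-0.3,0],[0,0,-0.6,0],[0,0,-0.65,0]], "fingers": 50}}

```text
time_s: 27.12
tcp_pos: [0.4803, -0.1228, 0.2009]
ee_rot: [[-0.959, 0.017, 0.282], [0.03, 0.999, 0.041], [-0.281, 0.047, -0.958]]
wrist_force: [-0.1, -0.6, -0.2]
gripper_width: 0.556
```

Run:
```python
from h import *
s=telemetry.sense();print(np.round(s["joints"],1))
c=cam("top");cv2.imwrite("pics/t2.png",c["color"])
for st,ce in blues(c,(105,120,40)): print(st,ce,ray(c,*ce,.097).round(4))
cv2.imwrite("pics/t2c.png",cv2.resize(c["color"][150:310,170:400],None,fx=3.3,fy=3.3,interpolation=2))
```

```text
[  3.8   9.9 -32.5  -2.4 -31.1 -93.3]
[94, 173, 39, 41, 843] [113.4 192.3] [0.675  0.3331 0.097 ]
[548, 217, 12, 10, 69] [553.1 221.1] [ 0.6237 -0.555   0.097 ]
[283, 228, 7, 13, 80] [286.2 234.1] [ 0.5916 -0.0232  0.097 ]
[235, 251, 7, 13, 81] [238. 257.] [0.544  0.0719 0.097 ]
[330, 253, 7, 12, 74] [332.8 258.2] [ 0.5438 -0.1171  0.097 ]
```

View pics/t2c.png

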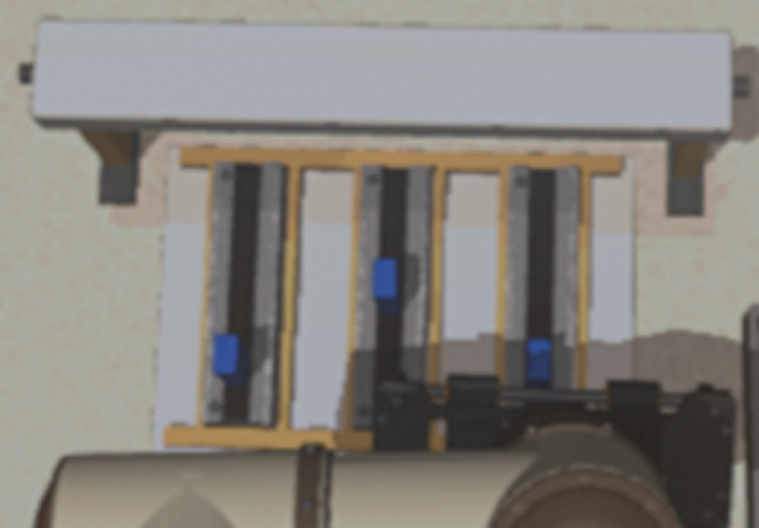

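Run:
```python
from h import *
c=cam("wrist");cv2.imwrite("pics/w6.png",c["color"])
print(blues(c,(105,120,40)))
for x in(.527,.530,.535,.54,.545): print(x,np.round(proj(c,[x,-.117,.097])),np.round(proj(c,[x-.012,-.117,.097])),np.round(proj(c,[x+.012,-.117,.097])))
c=cam("top")
for x in(.630,.532):
  print([np.round(proj(c,[x+d,-.119,.097]),1).tolist() for d in(-.012,.012)])
for st,ce in blues(c): print(st,ce,ray(c,*ce,.097).round(4))
# housing ends: gray profile along unit a centre-left strip
```

```text
[([586, 232, 54, 85, 2625], array([617.4, 265.8])), ([311, 242, 28, 93, 2215], array([324.5, 289. ])), ([441, 292, 32, 42, 662], array([453.7, 307.1]))]
0.527 [327. 298.] [326. 281.] [327. 315.]
0.53 [327. 302.] [326. 285.] [327. 318.]
0.535 [327. 309.] [326. 293.] [327. 325.]
0.54 [327. 316.] [327. 300.] [327. 331.]
0.545 [327. 322.] [327. 306.] [327. 337.]
[[334.1, 221.7], [334.2, 210.1]]
[[333.6, 270.1], [333.8, 258.1]]
[95, 173, 30, 35, 584] [111.1 189.2] [0.6815 0.3383 0.097 ]
[549, 217, 10, 9, 51] [553.5 220.9] [ 0.6242 -0.5558  0.097 ]
[284, 229, 6, 11, 66] [286.5 234. ] [ 0.5918 -0.0238  0.097 ]
[235, 252, 7, 11, 64] [238.1 257. ] [0.544  0.0717 0.097 ]
[330, 253, 7, 4, 23] [332.7 254.5] [ 0.5513 -0.1168  0.097 ]
```

View pics/w6.png

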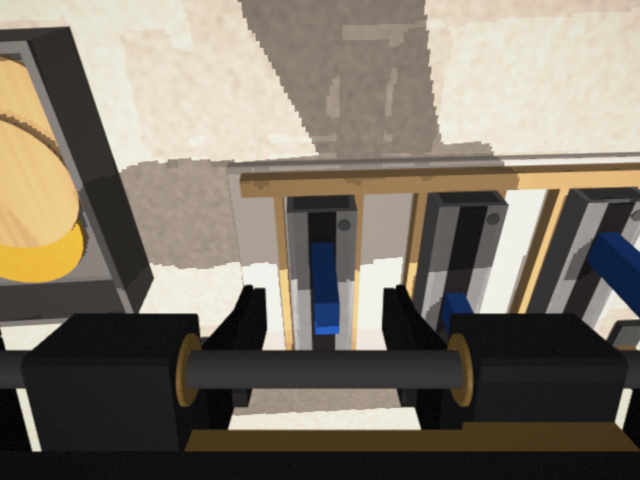

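Run:
```python
from h import *
im=cv2.imread("pics/w6.png");c=cam("wrist")
print("housing front top",ray(c,322,197,.04).round(4),"bottom-front rib",ray(c,322,190,.022).round(4),"tab base front?",ray(c,322,242,.04).round(4))
print("tab top far edge",ray(c,327,334,.097).round(4),"jig front edge",ray(c,322,164,.01).round(4))
print(need([.5395,-.1175,.073]))
g=cv2.cvtColor(im,cv2.COLOR_BGR2GRAY);print(g[155:250:2,300].tolist())
```

```text
housing front top [ 0.495  -0.1164  0.04  ] bottom-front rib [ 0.4998 -0.1157  0.022 ] tab base front? [ 0.5278 -0.1171  0.04  ]
tab top far edge [ 0.5513 -0.1173  0.097 ] jig front edge [ 0.4872 -0.1149  0.01  ]
(array([-0.19 ,  0.004,  0.713]), array([ 0.5254, -0.1196,  0.122 ]))
[234, 168, 136, 99, 98, 128, 153, 144, 104, 77, 74, 76, 97, 123, 125, 124, 126, 127, 124, 125, 116, 39, 33, 36, 34, 37, 35, 51, 59, 89, 95, 94, 95, 93, 93, 96, 95, 95, 97, 94, 95, 96, 97, 96, 94, 94, 96, 92]
```

Tab c measures only about 90 mm out, so the pads must have slipped. I'll regrip and pull again.

Request:
{"api": "drive_tool", "payload": {"series": [[-0.1,0,0.3,0],[-0.19,0,0.6,0],[-0.19,0,0.71,0],[-0.19,0,0.71,0]]}}

```text
time_s: 27.82
tcp_pos: [0.5251, -0.1202, 0.1219]
ee_rot: [[-0.961, 0.018, 0.275], [0.03, 0.999, 0.04], [-0.274, 0.047, -0.961]]
wrist_force: [-0.6, 0.9, 0.4]
gripper_width: 0.571
```

Request:
{"api": "drive_tool", "payload": {"series": [[0,0,0,0],[0,0,0,0],[0,0,0,0],[0,0,0,0],[0,0,0,0]], "fingers": 5}}

```text
time_s: 28.45
tcp_pos: [0.5263, -0.121, 0.1244]
ee_rot: [[-0.96, 0.016, 0.28], [0.028, 0.999, 0.039], [-0.279, 0.046, -0.959]]
wrist_force: [-0.9, -5.9, 4.2]
gripper_width: 0.162
```

Request:
{"api": "drive_tool", "payload": {"series": [[0.03,0,-0.01,0],[0.06,0,-0.02,0],[0.06,0,-0.02,0]]}}

```text
time_s: 28.82
tcp_pos: [0.5224, -0.1212, 0.1252]
ee_rot: [[-0.957, 0.015, 0.288], [0.028, 0.999, 0.039], [-0.287, 0.045, -0.957]]
wrist_force: [9.7, -8.8, -7.9]
gripper_width: 0.161
```

Request:
{"api": "drive_tool", "payload": {"series": [[0.03,0,-0.01,0],[0.05,0,-0.015,0],[0.05,0,-0.015,0]]}}

```text
time_s: 29.2
tcp_pos: [0.5188, -0.1212, 0.1266]
ee_rot: [[-0.956, 0.014, 0.294], [0.027, 0.999, 0.038], [-0.294, 0.045, -0.955]]
wrist_force: [11.9, -9.5, -7.3]
gripper_width: 0.159
```

Run:
```python
from h import *
s=telemetry.sense();print(np.round(s["joints"],1))
c=cam("top")
for st,ce in blues(c): print(st,ce,ray(c,*ce,.097).round(4))
```

```text
[  3.8  19.6 -32.9  -3.1 -20.3 -92.2]
[95, 173, 30, 35, 581] [111.1 189.1] [0.6817 0.3384 0.097 ]
[549, 217, 10, 9, 51] [553.6 220.9] [ 0.6242 -0.556   0.097 ]
[284, 229, 6, 11, 66] [286.5 234. ] [ 0.5918 -0.0238  0.097 ]
[235, 252, 7, 11, 67] [238.2 257. ] [0.544  0.0715 0.097 ]
```

Run:
```python
from h import *
c=cam("wrist");cv2.imwrite("pics/w7.png",c["color"])
for st,ce in blues(c,(105,120,40)):
    print(st, "base front",ray(c,st[0]+st[2]/2,st[1],.04).round(4))
c=cam("scene")
for st,ce in blues(c,(105,110,30)): print(st,ce,ray(c,*ce,.09).round(3))
```

```text
[304, 260, 41, 90, 3287] base front [ 0.5286 -0.1169  0.04  ]
[511, 329, 18, 21, 111] base front [ 0.5797 -0.0147  0.04  ]
[306, 389, 39, 17, 644] base front [ 0.623  -0.1176  0.04  ]
[525, 389, 50, 63, 2118] base front [0.6335 0.0172 0.04  ]
[301, 0, 44, 13, 280] [327.    3.9] [-0.177 -0.463  0.09 ]
[142, 187, 16, 16, 132] [149.  194.2] [ 0.639 -0.54   0.09 ]
[315, 224, 8, 22, 116] [318.5 233.9] [ 0.545 -0.118  0.09 ]
[343, 261, 10, 17, 120] [346.9 268.2] [ 0.594 -0.02   0.09 ]
[387, 263, 11, 18, 100] [392.2 271.1] [0.553 0.074 0.09 ]
[460, 358, 43, 39, 1020] [479.5 378.4] [0.692 0.33  0.09 ]
```

View pics/w7.png

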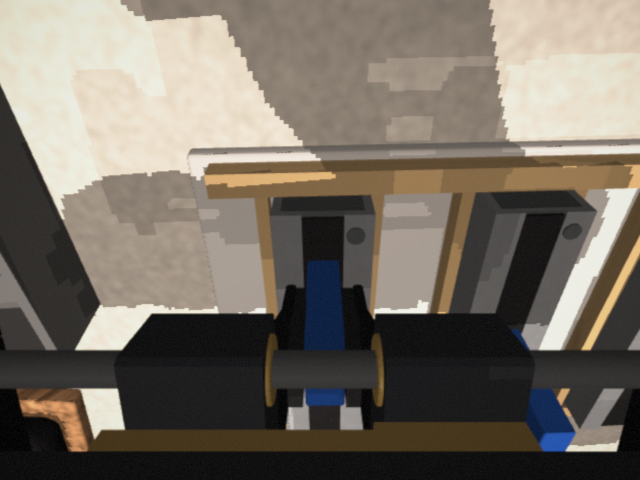

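In w7 the tab did not move on the second pull, at 12 N. Re-reading the housing's front top edge (row 211, x≈0.505) puts the unit origin at about 0.590, so the pulled tab belongs at 0.540. That's where it is. Tabs a and c are therefore at full travel, and b is at about 49 mm. I'll release c and check that the tray placement is reachable.

Request:
{"api": "drive_tool", "payload": {"series": [[0,0,0,0],[0,0,0,0],[0,0,-0.3,0],[0,0,-0.5,0],[0,0,-0.55,0]], "fingers": 50}}

```text
time_s: 29.98
tcp_pos: [0.4937, -0.1226, 0.1886]
ee_rot: [[-0.959, 0.017, 0.281], [0.03, 0.999, 0.041], [-0.28, 0.047, -0.959]]
wrist_force: [0.5, -0.5, 0.1]
gripper_width: 0.558
```

Run:
```python
from kin import *
from h import need
P=load();s=telemetry.sense();R=np.array(s["ee_rot"]);q0=s["joints"]
print(need([.592,-.0235,.072],.06))
for yaw in(0,10,-6):
  R2=r_('z',yaw)@R; q=q0
  for g in((.51,-.0235,.10),(.51,.1,.2),(.485,.318,.19),(.485,.318,.067)):
    q,e=ik(np.array(g)-.051*R2[:,2],R2,P,q);print(yaw,g,q.round(1),e.round(4))
```

```text
(array([-0.489,  0.792,  0.271]), array([ 0.5608, -0.028 ,  0.1784]))
0 (0.51, -0.0235, 0.1) [  16.9   14.3  -40.4    7.6  -19.1 -115.1] 0.0
0 (0.51, 0.1, 0.2) [  32.6    6.6  -33.3   11.6  -35.5 -132.6] 0.0
0 (0.485, 0.318, 0.19) [  54.5   13.9  -28.2   19.5  -38.  -160.2] 0.0
0 (0.485, 0.318, 0.067) [  51.4   23.   -40.9   37.3  -17.8 -177.5] 0.012
10 (0.51, -0.0235, 0.1) [ 15.1  14.7 -36.1  -2.3 -22.7 -94.5] 0.0
10 (0.51, 0.1, 0.2) [  31.     6.7  -31.3    6.1  -36.1 -116.9] 0.0
10 (0.485, 0.318, 0.19) [  53.5   13.4  -27.8   16.1  -36.3 -146.9] 0.0
10 (0.485, 0.318, 0.067) [  50.1   22.5  -42.3   38.4  -14.  -168. ] 0.0
-6 (0.51, -0.0235, 0.1) [  17.6   14.1  -43.    14.6  -17.4 -128.3] 0.0
-6 (0.51, 0.1, 0.2) [  33.4    6.7  -34.2   14.6  -35.8 -141.6] 0.0
-6 (0.485, 0.318, 0.19) [  55.    14.3  -28.1   20.9  -39.4 -167.6] 0.0
-6 (0.485, 0.318, 0.067) [  52.7   23.6  -37.9   30.7  -21.6 -177.5] 0.0349
```

Request:
{"api": "drive_tool", "payload": {"series": [[-0.2,0.4,0.05,0],[-0.45,0.75,0.1,0],[-0.49,0.79,0.2,0],[-0.49,0.79,0.27,0]]}}

```text
time_s: 30.48
tcp_pos: [0.5604, -0.0282, 0.1751]
ee_rot: [[-0.961, 0.017, 0.276], [0.029, 0.999, 0.04], [-0.275, 0.047, -0.96]]
wrist_force: [-0.3, 0.4, 0.1]
gripper_width: 0.574
```

Run:
```python
from h import *
c=cam("wrist")
print(np.round([proj(c,[.592,-.0235,.097]),proj(c,[.604,-.0235,.097])]),blues(c,(105,120,40)));print(need([.592,-.0235,.071]))
```

```text
[[327. 312.]
 [327. 330.]] [([488, 135, 97, 103, 6145], array([534.6, 186.2])), ([60, 143, 93, 108, 6339], array([107.7, 197. ])), ([311, 223, 33, 106, 3011], array([326.1, 276.7]))]
(array([-0.023,  0.01 ,  0.476]), array([ 0.578 , -0.0255,  0.12  ]))
```

Request:
{"api": "drive_tool", "payload": {"series": [[-0.02,0.01,0.2,0],[-0.02,0.01,0.4,0],[-0.02,0.01,0.48,0],[-0.02,0.01,0.48,0]]}}

```text
time_s: 31.02
tcp_pos: [0.5788, -0.0258, 0.1218]
ee_rot: [[-0.961, 0.018, 0.277], [0.03, 0.999, 0.039], [-0.276, 0.046, -0.96]]
wrist_force: [0.5, 0.3, 0.2]
gripper_width: 0.572
```

Request:
{"api": "drive_tool", "payload": {"series": [[0,0,0,0],[0,0,0,0],[0,0,0,0],[0,0,0,0],[0,0,0,0],[0,0,0,0]], "fingers": 5}}

```text
time_s: 31.78
tcp_pos: [0.5795, -0.0264, 0.1232]
ee_rot: [[-0.96, 0.017, 0.279], [0.029, 0.999, 0.039], [-0.278, 0.045, -0.96]]
wrist_force: [1.3, -9.1, 2.8]
gripper_width: 0.161
```

Request:
{"api": "drive_tool", "payload": {"series": [[-0.02,0,-0.06,0],[-0.04,0,-0.12,0],[-0.06,0,-0.18,0],[-0.08,0,-0.26,0],[-0.08,0,-0.28,0],[-0.08,0,-0.28,0]]}}

```text
time_s: 32.52
tcp_pos: [0.5791, -0.0264, 0.1576]
ee_rot: [[-0.96, 0.017, 0.279], [0.03, 0.999, 0.041], [-0.278, 0.047, -0.959]]
wrist_force: [-0.4, -1.1, -5.6]
gripper_width: 0.156
```

Run:
```python
from h import *
s=telemetry.sense();print(np.round(s["moment"],3),s["gripper_width"]*87,np.round(s["joints"],1))
c=cam("scene");cv2.imwrite("pics/s3.png",cv2.resize(c["color"][190:400,200:500],None,fx=2.5,fy=2.5,interpolation=2))
```

```text
[-0.154  1.041  0.018] 13.604112233270335 [  14.    20.5  -27.3    3.7  -26.  -108.5]
```

View pics/s3.png

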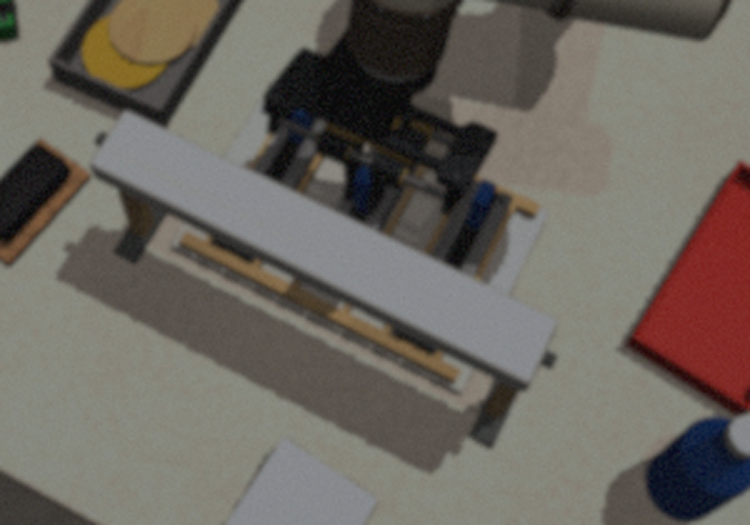

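The wrist reads −5.6 N, so the unit is lifted. Next I back it out from under the lamp, raise it, and cross to the tray.

Request:
{"api": "drive_tool", "payload": {"series": [[0.12,0,-0.03,0],[0.28,0,-0.08,0],[0.45,0,-0.13,0],[0.6,0,-0.18,0],[0.68,0,-0.22,0],[0.7,0,-0.25,0]]}}

```text
time_s: 33.33
tcp_pos: [0.49, -0.0253, 0.163]
ee_rot: [[-0.96, 0.017, 0.279], [0.029, 0.999, 0.04], [-0.278, 0.047, -0.959]]
wrist_force: [-0.6, 0.5, -5.2]
gripper_width: 0.165
```

Request:
{"api": "drive_tool", "payload": {"series": [[-0.03,0,-0.15,0],[-0.08,0,-0.3,0],[-0.14,0,-0.5,0],[-0.19,0,-0.66,0],[-0.21,0,-0.72,0],[-0.21,0,-0.72,0]]}}

```text
time_s: 34.08
tcp_pos: [0.4906, -0.0295, 0.2529]
ee_rot: [[-0.96, 0.017, 0.28], [0.03, 0.999, 0.041], [-0.279, 0.047, -0.959]]
wrist_force: [0.3, -0.2, -5.9]
gripper_width: 0.163
```

Run:
```python
from h import *
s=telemetry.sense();R=np.array(s["ee_rot"])
print(s["gripper_width"]*87,(R.T@(np.array([.486,.305,.185])-.051*R[:,2]-s["tcp_pos"])/.12).round(3))
```

```text
14.20223435311989 [0.278 2.756 0.22 ]
```

Request:
{"api": "drive_tool", "payload": {"series": [[0.01,0.15,0,0],[0.04,0.45,0,0],[0.08,0.8,0,0],[0.09,0.92,0,0]]}}

```text
time_s: 34.58
tcp_pos: [0.4813, 0.0827, 0.2537]
ee_rot: [[-0.961, 0.015, 0.277], [0.027, 0.999, 0.04], [-0.276, 0.046, -0.96]]
wrist_force: [-0.2, -0.4, -5.6]
gripper_width: 0.157
```

Request:
{"api": "drive_tool", "payload": {"series": [[0.03,0.3,0,-0.01],[0.06,0.65,0.05,-0.02],[0.09,0.9,0.1,-0.03],[0.09,0.92,0.1,-0.035]]}}

```text
time_s: 35.08
tcp_pos: [0.4763, 0.1936, 0.2438]
ee_rot: [[-0.959, -0.053, 0.277], [-0.044, 0.998, 0.039], [-0.279, 0.026, -0.96]]
wrist_force: [-0.5, 0.0, -5.7]
gripper_width: 0.158
```

Request:
{"api": "drive_tool", "payload": {"series": [[0.03,0.3,0,0],[0.06,0.6,0.05,0],[0.09,0.8,0.1,0],[0.09,0.88,0.1,0],[0.09,0.88,0.1,0]]}}

```text
time_s: 35.7
tcp_pos: [0.4645, 0.2974, 0.2335]
ee_rot: [[-0.959, -0.05, 0.279], [-0.041, 0.998, 0.039], [-0.28, 0.027, -0.96]]
wrist_force: [-0.9, 0.3, -5.6]
gripper_width: 0.157
```

Run:
```python
from h import *
s=telemetry.sense();R=np.array(s["ee_rot"])
print(s["gripper_width"]*87,np.round(s["joints"],1),s["wrist_force"])
for z in(.09,.067): print((R.T@(np.array([.486,.305,z])-.051*R[:,2]-s["tcp_pos"])/.12).round(3))
c=cam("top");cv2.imwrite("pics/t3.png",c["color"]);print(blues(c))
```

```text
13.676792575032989 [  53.7   12.8  -30.7   19.7  -36.6 -155.9] [-0.88022424  0.33557819 -5.63384261]
[0.16  0.023 0.775]
[0.214 0.018 0.959]
[([95, 173, 31, 40, 616], array([111.5, 190. ])), ([549, 217, 10, 9, 52], array([553.6, 220.9])), ([235, 252, 7, 11, 62], array([238.1, 256.9])), ([330, 254, 6, 12, 60], array([333. , 259.4]))]
```

View pics/t3.png

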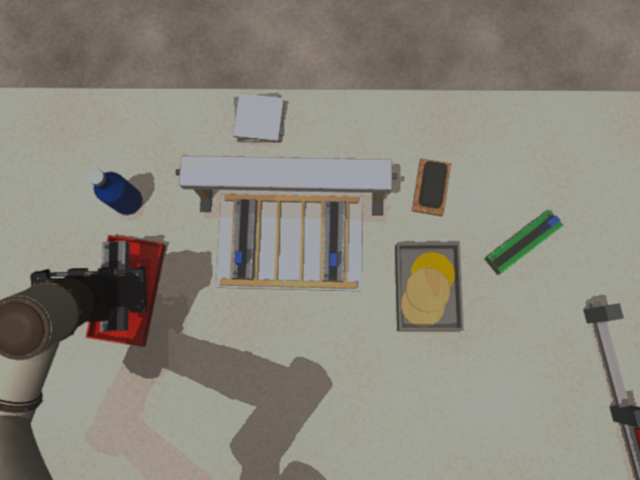

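The unit hangs over the tray at about (116,283), and tabs a and c are still out. Lowering in stages.

Request:
{"api": "drive_tool", "payload": {"series": [[0.05,0.1,0.2,0],[0.1,0.1,0.4,0],[0.15,0.1,0.6,0],[0.17,0.1,0.72,0],[0.17,0.1,0.75,0],[0.17,0.1,0.75,0]]}}

```text
time_s: 36.5
tcp_pos: [0.47, 0.312, 0.1427]
ee_rot: [[-0.959, -0.049, 0.28], [-0.04, 0.998, 0.041], [-0.281, 0.028, -0.959]]
wrist_force: [0.4, 0.1, -5.1]
gripper_width: 0.157
```

Run:
```python
from h import *
s=telemetry.sense();R=np.array(s["ee_rot"])
print(s["gripper_width"]*87,np.round(s["joints"],1),s["wrist_force"],s["tcp_pos"],np.array(s["tcp_pos"])+.051*R[:,2])
print((R.T@np.array([0,0,.118-s["tcp_pos"][2]])/.12).round(3))
```

```text
13.6659194770589 [  52.4   20.5  -38.9   32.2  -21.7 -168.9] [ 0.35316224  0.08553896 -5.06878251] [0.46996495 0.31200125 0.14272448] [0.4842403  0.31406828 0.09380678]
[ 0.058 -0.006  0.198]
```

Request:
{"api": "drive_tool", "payload": {"series": [[0.015,0,0.05,0],[0.03,0,0.1,0],[0.04,0,0.14,0],[0.05,0,0.165,0],[0.055,0,0.18,0],[0.055,0,0.18,0]]}}

```text
time_s: 37.25
tcp_pos: [0.4692, 0.3128, 0.1198]
ee_rot: [[-0.959, -0.05, 0.279], [-0.04, 0.998, 0.04], [-0.281, 0.027, -0.959]]
wrist_force: [-1.4, -0.9, -3.7]
gripper_width: 0.158
```

Request:
{"api": "drive_tool", "payload": {"series": [[0,0,0.01,0],[0.01,0,0.02,0],[0.01,0,0.03,0],[0.01,0,0.03,0]]}}

```text
time_s: 37.75
tcp_pos: [0.4703, 0.3137, 0.1181]
ee_rot: [[-0.958, -0.051, 0.282], [-0.04, 0.998, 0.042], [-0.283, 0.029, -0.959]]
wrist_force: [-0.1, -2.2, 7.7]
gripper_width: 0.157
```

Run:
```python
from h import *
s=telemetry.sense()
print(np.round(s["joints"],1),s["wrist_force"],s["tcp_pos"],np.round(s["moment"],2))
```

```text
[  50.6   22.5  -42.5   41.9  -16.6 -177.4] [-0.13704147 -2.21214232  7.73362047] [0.47028793 0.31374179 0.11813059] [-1.18  0.51 -0.01]
```

Force reversed to +7.7 N, so the unit is resting on the tray floor. Releasing and retreating.

Request:
{"api": "drive_tool", "payload": {"series": [[0,0,0,0],[0,0,0,0],[0,0,0,0],[0,0,-0.25,0],[0,0,-0.6,0],[0,0,-0.9,0],[0,0,-0.9,0]], "fingers": 50}}

```text
time_s: 38.62
tcp_pos: [0.4394, 0.3103, 0.2229]
ee_rot: [[-0.958, -0.051, 0.282], [-0.04, 0.998, 0.046], [-0.284, 0.033, -0.958]]
wrist_force: [0.1, 0.8, -0.6]
gripper_width: 0.575
```

Request:
{"api": "drive_tool", "payload": {"series": [[0,-0.4,0,0.01],[0,-0.8,0,0.03],[0,-1,0,0.035],[0,-1,0,0.035]]}}

```text
time_s: 39.12
tcp_pos: [0.4447, 0.187, 0.2154]
ee_rot: [[-0.961, 0.02, 0.277], [0.032, 0.999, 0.038], [-0.276, 0.045, -0.96]]
wrist_force: [0.2, 0.1, 0.0]
gripper_width: 0.573
```

Run:
```python
from h import *
s=telemetry.sense();print(np.round(s["joints"],1))
c=cam("top");cv2.imwrite("pics/t4.png",c["color"][150:400,60:400])
for st,ce in blues(c): print(st,ce,ray(c,*ce,.097).round(4))
print(need([.545,.072,.073],.06))
```

```text
[  46.2    7.1  -41.2   20.1  -30.4 -154. ]
[95, 173, 30, 36, 595] [111.3 189.3] [0.6813 0.3379 0.097 ]
[548, 217, 11, 9, 52] [553.4 220.9] [ 0.6242 -0.5556  0.097 ]
[235, 252, 7, 11, 65] [238.1 257. ] [0.544  0.0717 0.097 ]
[330, 254, 6, 12, 60] [333.  259.5] [ 0.5412 -0.1175  0.097 ]
(array([-0.499, -1.007,  0.41 ]), array([0.5141, 0.0676, 0.1795]))
```

I've used all 12 pictures, so from here I check numerically. First the lamp's front edge, the unit pose in the tray, and where home lies relative to the jig.

Run:
```python
from h import *
c=cam("top");im=c["color"];g=cv2.cvtColor(im,cv2.COLOR_BGR2GRAY)
print("col 265 rows 180-204",g[180:205,265].tolist())
for r0 in(186,187,188,189,190): print(r0,ray(c,290,r0,.195).round(4)[0],ray(c,290,r0,.161).round(4)[0])
print("col 308 jig rows 190-206",g[190:206,308].tolist(),"278-296",g[278:297,308].tolist())
for v in(284,286,288,290,292):print(v,ray(c,308,v,.01).round(4)[0])
# tray: non-red pixels inside tray polygon
h=cv2.cvtColor(im,cv2.COLOR_BGR2HSV)
rd=cv2.inRange(h,(0,130,40),(10,255,255))|cv2.inRange(h,(170,130,40),(180,255,255))
k=max(cv2.findContours(rd,0,1)[0],key=cv2.contourArea);hull=cv2.convexHull(k)
m=np.zeros_like(rd);cv2.fillPoly(m,[hull],255);m=cv2.erode(m,np.ones((3,3)))&~rd
n,l,st,ce=cv2.connectedComponentsWithStats(m)
i=1+np.argmax(st[1:,4]);pts=np.argwhere(l==i)[:,::-1].astype(np.float32);R=cv2.minAreaRect(pts);print("in tray",st[i],R,ray(c,*R[0],.035).round(4))
for q in cv2.boxPoints(R):print(ray(c,*q,.035).round(4))
```

```text
col 265 rows 180-204 [167, 167, 167, 167, 167, 166, 148, 110, 84, 83, 117, 156, 157, 153, 148, 134, 124, 125, 126, 120, 105, 113, 154, 163, 161]
186 0.6638 0.6734
187 0.6619 0.6714
188 0.6599 0.6694
189 0.658 0.6674
190 0.6561 0.6654
col 308 jig rows 190-206 [85, 118, 157, 161, 157, 154, 141, 134, 135, 135, 125, 103, 115, 156, 165, 162] 278-296 [167, 166, 155, 140, 142, 145, 146, 145, 136, 134, 151, 147, 156, 163, 164, 164, 162, 161, 163]
284 0.5015
286 0.4972
288 0.493
290 0.4887
292 0.4845
in tray [  98  248   54   63 1686] ((115.80001068115234, 275.10003662109375), (47.404640197753906, 63.05711364746094), 63.43495178222656) [0.5122 0.3375 0.035 ]
[0.5262 0.4211 0.035 ]
[0.588  0.3057 0.035 ]
[0.4983 0.2546 0.035 ]
[0.438  0.3687 0.035 ]
```

Request:
{"api": "drive_tool", "payload": {"series": [[-0.2,-0.4,0,0],[-0.4,-0.8,0.15,0],[-0.5,-1,0.3,0],[-0.5,-1,0.36,0]]}}

```text
time_s: 39.72
tcp_pos: [0.5136, 0.0685, 0.1848]
ee_rot: [[-0.961, 0.019, 0.277], [0.031, 0.999, 0.039], [-0.276, 0.046, -0.96]]
wrist_force: [-0.4, 0.7, 0.2]
gripper_width: 0.579
```

Run:
```python
from h import *
print(need([.538,.0717,.073]))
c=cam("wrist");print(blues(c,(105,120,40)),np.round(proj(c,[.543+.012,.0717,.097])))
```

```text
(array([ 0.063, -0.013,  0.526]), array([0.5239, 0.0697, 0.122 ]))
[([309, 213, 31, 101, 2781], array([323.4, 264. ])), ([0, 233, 12, 36, 241], array([  3.7, 252. ])), ([593, 301, 47, 49, 1610], array([621.6, 326. ])), ([626, 389, 7, 7, 28], array([629.1, 391. ]))] [323. 312.]
```

Request:
{"api": "drive_tool", "payload": {"series": [[0.06,-0.01,0.2,0],[0.06,-0.01,0.4,0],[0.06,-0.01,0.52,0],[0.06,-0.01,0.52,0]]}}

```text
time_s: 40.28
tcp_pos: [0.5225, 0.0715, 0.1231]
ee_rot: [[-0.961, 0.015, 0.276], [0.027, 0.999, 0.04], [-0.275, 0.045, -0.96]]
wrist_force: [-0.0, -0.4, 0.1]
gripper_width: 0.575
```

Request:
{"api": "drive_tool", "payload": {"series": [[0,0,0,0],[0,0,0,0],[0,0,0,0],[0,0,0,0],[0,0,0,0],[0,0,0,0]], "fingers": 5}}

```text
time_s: 41.02
tcp_pos: [0.5232, 0.0694, 0.1247]
ee_rot: [[-0.96, 0.018, 0.278], [0.03, 0.999, 0.038], [-0.277, 0.045, -0.96]]
wrist_force: [1.3, -5.6, 3.8]
gripper_width: 0.161
```

Request:
{"api": "drive_tool", "payload": {"series": [[-0.1,0,0.03,0],[-0.22,0,0.065,0],[-0.34,0,0.1,0],[-0.46,0,0.133,0],[-0.58,0,0.167,0],[-0.68,0,0.196,0],[-0.7,0,0.2,0],[-0.7,0,0.2,0]]}}

```text
time_s: 42.02
tcp_pos: [0.6107, 0.068, 0.1249]
ee_rot: [[-0.96, 0.017, 0.278], [0.029, 0.999, 0.039], [-0.277, 0.046, -0.96]]
wrist_force: [1.0, -5.4, 3.6]
gripper_width: 0.161
```

Request:
{"api": "drive_tool", "payload": {"series": [[-0.04,0,0.012,0],[-0.08,0,0.023,0],[-0.1,0,0.029,0],[-0.12,0,0.034,0],[-0.12,0,0.034,0]]}}

```text
time_s: 42.65
tcp_pos: [0.6236, 0.0677, 0.1249]
ee_rot: [[-0.961, 0.018, 0.275], [0.029, 0.999, 0.038], [-0.274, 0.045, -0.961]]
wrist_force: [-7.4, -2.6, 8.7]
gripper_width: 0.159
```

Run:
```python
from h import *
c=cam("top")
for st,ce in blues(c): print(st,ce,ray(c,*ce,.097).round(4))
```

```text
[95, 173, 30, 39, 604] [111.2 189.6] [0.6806 0.3381 0.097 ]
[549, 217, 10, 9, 52] [553.3 221. ] [ 0.6239 -0.5554  0.097 ]
[330, 254, 6, 12, 63] [332.9 259.6] [ 0.541  -0.1173  0.097 ]
```

Request:
{"api": "drive_tool", "payload": {"series": [[-0.02,0,0.006,0],[-0.04,0,0.012,0],[-0.04,0,0.012,0]]}}

```text
time_s: 43.08
tcp_pos: [0.6261, 0.0676, 0.1249]
ee_rot: [[-0.963, 0.018, 0.27], [0.029, 0.999, 0.037], [-0.27, 0.043, -0.962]]
wrist_force: [-17.1, 1.7, 17.9]
gripper_width: 0.155
```

Request:
{"api": "drive_tool", "payload": {"series": [[0,0,0,0],[0,0,0,0],[0,0,-0.3,0],[0,0,-0.55,0],[0,0,-0.6,0]], "fingers": 50}}

```text
time_s: 43.7
tcp_pos: [0.6114, 0.0663, 0.1956]
ee_rot: [[-0.959, 0.017, 0.283], [0.03, 0.999, 0.042], [-0.282, 0.049, -0.958]]
wrist_force: [-0.1, 0.3, 0.1]
gripper_width: 0.558
```

Run:
```python
from h import *
c=cam("top")
for st,ce in blues(c): print(st,ce,ray(c,*ce,.097).round(4))
print(need([.536,-.1173,.073],.06))
c=cam("wrist");print(blues(c,(105,120,40)),[np.round(proj(c,[x+.012,.069,.097])) for x in(.634,.642)])
```

```text
[95, 173, 30, 38, 605] [111.2 189.4] [0.6811 0.3381 0.097 ]
[549, 217, 10, 9, 52] [553.4 221. ] [ 0.6239 -0.5556  0.097 ]
[330, 254, 6, 12, 66] [332.7 259.5] [ 0.5412 -0.1169  0.097 ]
(array([ 0.839, -1.586, -0.189]), array([ 0.5048, -0.1219,  0.1794]))
[([310, 209, 31, 95, 2460], array([324.6, 256.4])), ([627, 212, 13, 48, 439], array([634.2, 236.3]))] [array([321., 288.]), array([321., 300.])]
```

Tab a hit its home stop at −17 N, and the wrist camera puts it at about 0.644. Now c.

Request:
{"api": "drive_tool", "payload": {"series": [[0.4,-0.3,-0.15,0],[0.8,-0.65,-0.25,0],[0.84,-0.8,-0.25,0]]}}

```text
time_s: 44.18
tcp_pos: [0.4995, -0.0302, 0.1876]
ee_rot: [[-0.962, 0.019, 0.273], [0.031, 0.999, 0.039], [-0.272, 0.046, -0.961]]
wrist_force: [0.5, -0.4, 0.8]
gripper_width: 0.576
```

Request:
{"api": "drive_tool", "payload": {"series": [[0,-0.4,0,0],[0,-0.78,0.05,0],[0,-0.78,0.06,0]]}}

```text
time_s: 44.55
tcp_pos: [0.5035, -0.124, 0.1765]
ee_rot: [[-0.961, 0.023, 0.276], [0.035, 0.999, 0.039], [-0.274, 0.047, -0.96]]
wrist_force: [0.3, -0.2, 0.2]
gripper_width: 0.574
```

Run:
```python
from h import *
print(need([.536,-.1173,.073]))
c=cam("wrist");print(blues(c,(105,120,40)),np.round(proj(c,[.541+.012,-.117,.097])))
```

```text
(array([-0.021,  0.021,  0.481]), array([ 0.5219, -0.1193,  0.122 ]))
[([313, 232, 34, 105, 2927], array([329.1, 285. ])), ([617, 389, 16, 38, 256], array([624.4, 405.7]))] [332. 336.]
```

Request:
{"api": "drive_tool", "payload": {"series": [[-0.02,0.01,0.2,0],[-0.02,0.01,0.4,0],[-0.02,0.01,0.48,0],[-0.02,0.01,0.48,0]]}}

```text
time_s: 45.1
tcp_pos: [0.5222, -0.1174, 0.1232]
ee_rot: [[-0.961, 0.016, 0.277], [0.028, 0.999, 0.04], [-0.276, 0.047, -0.96]]
wrist_force: [0.1, -0.3, 0.1]
gripper_width: 0.576
```

Request:
{"api": "drive_tool", "payload": {"series": [[0,0,0,0],[0,0,0,0],[0,0,0,0],[0,0,0,0],[0,0,0,0],[0,0,0,0]], "fingers": 5}}

```text
time_s: 45.85
tcp_pos: [0.5224, -0.1197, 0.1244]
ee_rot: [[-0.96, 0.017, 0.279], [0.028, 0.999, 0.038], [-0.278, 0.045, -0.96]]
wrist_force: [0.0, -9.8, 0.8]
gripper_width: 0.163
```

Request:
{"api": "drive_tool", "payload": {"series": [[-0.1,0,0.03,0],[-0.22,0,0.065,0],[-0.34,0,0.1,0],[-0.46,0,0.133,0],[-0.58,0,0.167,0],[-0.68,0,0.196,0],[-0.7,0,0.2,0],[-0.7,0,0.2,0]]}}

```text
time_s: 46.85
tcp_pos: [0.6098, -0.1214, 0.1246]
ee_rot: [[-0.96, 0.017, 0.279], [0.029, 0.999, 0.038], [-0.278, 0.045, -0.96]]
wrist_force: [-0.9, -7.0, 0.5]
gripper_width: 0.163
```

Request:
{"api": "drive_tool", "payload": {"series": [[-0.04,0,0.012,0],[-0.08,0,0.023,0],[-0.1,0,0.029,0],[-0.12,0,0.034,0],[-0.14,0,0.04,0],[-0.14,0,0.04,0]]}}

```text
time_s: 47.6
tcp_pos: [0.6238, -0.1218, 0.1247]
ee_rot: [[-0.962, 0.018, 0.271], [0.029, 0.999, 0.038], [-0.27, 0.045, -0.962]]
wrist_force: [-11.5, -4.9, 10.8]
gripper_width: 0.162
```

Request:
{"api": "drive_tool", "payload": {"series": [[-0.02,0,0.006,0],[-0.03,0,0.009,0],[-0.03,0,0.009,0]]}}

```text
time_s: 47.98
tcp_pos: [0.6262, -0.1219, 0.1248]
ee_rot: [[-0.963, 0.018, 0.268], [0.029, 0.999, 0.039], [-0.267, 0.045, -0.963]]
wrist_force: [-15.5, -4.7, 15.1]
gripper_width: 0.163
```

Request:
{"api": "drive_tool", "payload": {"series": [[0,0,0,0],[0,0,0,0],[0,0,-0.3,0],[0,0,-0.55,0],[0,0,-0.6,0]], "fingers": 50}}

```text
time_s: 48.6
tcp_pos: [0.612, -0.1226, 0.1957]
ee_rot: [[-0.959, 0.016, 0.283], [0.029, 0.999, 0.04], [-0.282, 0.047, -0.958]]
wrist_force: [-0.4, -0.3, 0.4]
gripper_width: 0.557
```

Run:
```python
from h import *
c=cam("wrist");print(blues(c,(105,120,40)),[np.round(proj(c,[x+.012,-.12,.097])) for x in(.632,.638,.644)])
```

```text
[([605, 195, 35, 64, 1497], array([625.9, 221.8])), ([308, 204, 30, 95, 2453], array([322.5, 251.1]))] [array([320., 282.]), array([321., 291.]), array([321., 300.])]
```

Request:
{"api": "drive_tool", "payload": {"series": [[0.4,0,-0.2,0],[0.8,0,-0.4,0],[1,0,-0.5,0],[1,0,-0.5,0]]}}

```text
time_s: 49.15
tcp_pos: [0.4775, -0.1216, 0.2171]
ee_rot: [[-0.961, 0.017, 0.278], [0.03, 0.999, 0.041], [-0.277, 0.047, -0.96]]
wrist_force: [-0.0, 0.4, 0.1]
gripper_width: 0.572
```

Request:
{"api": "drive_tool", "payload": {"series": [[0.4,-0.4,0,0],[0.6,-0.8,-0.1,0],[0.6,-1,-0.2,0],[0.6,-1,-0.2,0]]}}

```text
time_s: 49.65
tcp_pos: [0.4024, -0.2422, 0.215]
ee_rot: [[-0.96, 0.02, 0.28], [0.032, 0.999, 0.039], [-0.279, 0.046, -0.959]]
wrist_force: [0.7, 0.6, -0.4]
gripper_width: 0.574
```

Run:
```python
from h import *
s=telemetry.sense();print(s["time_s"],np.round(s["joints"],1))
c=cam("top");im=c["color"];cv2.imwrite("pics/t5.png",im)
for st,ce in blues(c): print(st,ce,ray(c,*ce,.097).round(4))
for st,ce in blues(c,(105,60,20)): print("lo",st,ce)
a=cv2.imread("pics/top0.png").astype(int)
d=(np.abs(im.astype(int)-a).max(2)>45).astype(np.uint8);n,l,st,ce=cv2.connectedComponentsWithStats(cv2.morphologyEx(d,cv2.MORPH_OPEN,np.ones((3,3))))
print("changed",[x.tolist() for x in st[1:] if x[4]>30])
h=cv2.cvtColor(im,cv2.COLOR_BGR2HSV)
rd=cv2.inRange(h,(0,130,40),(10,255,255))|cv2.inRange(h,(170,130,40),(180,255,255))
for v in range(236,348,6): print(v,''.join('#' if x else '.' for x in rd[v,84:168:2]))
g=cv2.cvtColor(im,cv2.COLOR_BGR2GRAY)
c2=cam("scene");print([(st,ce) for st,ce in blues(c2,(105,110,30))])
```

```text
49.65 [-14.8   7.3 -30.2 -10.2 -37.8 -69.5]
[95, 173, 30, 37, 588] [111.2 189.3] [0.6813 0.3381 0.097 ]
[238, 203, 6, 10, 58] [240.4 207.5] [0.6455 0.071  0.097 ]
[332, 204, 5, 11, 52] [334.  209.3] [ 0.6436 -0.1185  0.097 ]
[548, 217, 11, 9, 52] [553.4 220.9] [ 0.6242 -0.5556  0.097 ]
[113, 281, 6, 12, 67] [115.5 286.1] [0.4827 0.3138 0.097 ]
lo [94, 172, 48, 42, 1243] [118.4 193.8]
lo [237, 201, 10, 18, 131] [241.1 209.3]
lo [330, 203, 8, 18, 128] [333.6 211.1]
lo [539, 216, 21, 16, 137] [549.5 223. ]
lo [112, 280, 16, 15, 180] [119.6 287.4]
changed [[279, 200, 23, 81, 1589], [331, 204, 7, 7, 47], [332, 216, 6, 6, 36], [111, 248, 32, 83, 2374], [304, 249, 92, 92, 3212], [464, 268, 150, 212, 12739], [402, 277, 54, 50, 1529], [338, 283, 18, 5, 78], [272, 284, 29, 58, 572], [427, 315, 39, 42, 756], [598, 322, 42, 80, 1909], [255, 332, 46, 96, 1345], [362, 336, 58, 46, 1458], [331, 339, 16, 28, 220], [338, 381, 53, 48, 1498], [444, 384, 30, 33, 320], [611, 405, 29, 56, 750], [309, 423, 23, 28, 347], [622, 426, 14, 44, 173], [226, 435, 21, 24, 196], [323, 446, 52, 34, 1148], [265, 452, 
[... 453 characters left out ...]
##..............#########.....
290 ......########..............#######.......
296 ......#########.............#######.......
302 .....##########.............######........
308 ....###########.............#####.........
314 ....###########.............#####.........
320 ...############.............####..........
326 ..##.##########.............####..........
332 ..#.###########################...........
338 .....#########################............
344 ........................######............
[([313, 0, 33, 13, 168], array([332.4,   3.6])), ([142, 187, 16, 16, 134], array([149. , 194.2])), ([494, 284, 15, 21, 148], array([501.5, 294.5])), ([460, 358, 43, 40, 1025], array([479.4, 378.3]))]
```

All checks pass: tabs a and c are home and their housings haven't moved. The rejected unit is inside the tray with red visible on all four sides, and the bystanders show no change. Handing in.

Run:
```python
from h import *
print(order.finish_job())
```

```text
the job is handed in; nothing more can be done
None
```

I pulled all three tabs out. The middle slide (unit_b) was the one that jammed, at about 49 mm. I set it down flat in the red tray, then pushed the left and right tabs home. The job was handed in at about 50 s of the 72 s allowed, with the arm clear of everything.

**Last checks**
- **Tabs a and c:** each moved about 101 mm on the return push and hit its home stop at 15–17 N. The overhead camera puts them at x 0.646 and 0.644. Their housings did not shift.
- **Unit_b in the tray:** it bottomed out with the wrist force at +7.7 N before I let go. The overhead image shows red tray on all four sides, and its tab is at (0.483, 0.314), where I meant to put it.
- **Bystanders:** comparing before and after, the bottle, sanding block and green look-alike showed no movement. The lamp was not touched: body clearance came out at about 10 mm, and no stray force was felt.

**What disagreed or was unusual**
- **Tilt:** moves cannot tilt the tool directly. I built up about 16° of tilt by pressing against the arm's reach and joint limits, which is less than the 25–45° suggested. By calculation it still cleared the lamp.
- **Start position:** the tabs first measured about 10 mm short of their home stops. They either started slightly out or I misread them, so I pushed to the stop rather than to the first reading.
- **Slipping pads:** the gripper pads slid about 10 mm on the tabs at the outer stops. I confirmed c's stop with a second pull. For a, I relied on its 21 N reaction and its matching position in the overhead camera.
- **Pictures:** I reached the limit of 12 viewed pictures, so the final checks were numerical only.

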